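# Hang a second mini surfboard on an occupied display hook

### The arm

A 6-joint arm with a two-finger parallel gripper is mounted at the origin on the work surface. World frame = base frame: x ahead of the robot, y to its left, z up, the work surface at z = 0. Lengths are in m, angles in rad, forces in N, time in s.
With the tool pointing down it reaches from about 0.325 to 0.925 m from the base axis. Payload 3.1 kg.
Tool frame: the origin (TCP) lies on the mounting face of the last link; the fingertips stand 173 mm ahead of it and the grasp point (between the pads) lies 155 mm ahead of it (manip.tips_ahead is the distance from the TCP to the fingertips, in m); x points along the fingers, y is the direction in which the jaws open and shut, and the axes are right-handed (so a half turn about x gives the same grasp; the last joint's range is limited). The gripper opens to 85 mm and grips with 20 to 120 N. Pads are 22 mm wide; open, the fingers measure 114 mm over their backs; the gripper's body (76 mm by 85 mm) begins 54 mm behind the grasp point. The pads swing forward as they close: fully open they stand 13 mm farther back than shut.
Start: joints at [1.097, 0.217, 1.613, -0, 1.311, -0.112], TCP at [0.221, 0.585, 0.405] pointing down, gripper open.
Joint ranges: [-2.75, 2.75], [-0.78, 2.1], [0.31, 2.55], [-1.13, 4.27], [0.13, 2.63], [-2.58, 2.58]. Speed limits (rad/s): [2.79, 2.79, 3.14, 3.14, 3.14, 3.14].

### API

Orientations are given as a 3x3 rotation matrix whose columns are the frame's x, y, z axes.
In Python, from bench import manip gives the robot as it stands.
- The arm moves only by the tool arm_command, never from a script. Its arguments are lists of equal length, an entry for each row: "offset": the shift along the tool's x, y, z in mm, a list of three; "delta_rot": the turn, a rotation vector about the tool's x, y, z in rad, a list of three. In form: {"offset": [[dx, dy, dz], ...], "delta_rot": [[wx, wy, wz], ...]}. A call has 1 to 12 rows; each row shifts and turns the commanded pose from where the row before left it, along the tool's axes as they then stand; what a row does not reach is not made up. A row lasts 1/10 s, in which the tool goes at most 50 mm and 8.59 degrees, less where a joint would pass 70% of its speed; a pose out of reach is approached as far as the arm can. A call with a gripper value outside its range is refused whole. "hand" is the opening, from -1 (shut) to 1 (fully open), set as the call begins (left out, the last holds). The fingers move at their own pace and stop on an object; the grip force is fixed at half the most. Time passes only in rows, so rows that do not move let the fingers close. It gives the time, the measured TCP pose, the force and the opening at its end, in the units of the state.
- manip.read_state(): the state, without advancing time (a new reading comes with each control period).
- manip.capture(name): name is "side" or "top" or "wrist"; returns a dict with "image" (384x512x3 uint8, red, green, blue), "z_map" (384x512 float32, m along the optical axis (not along the pixel's ray), 0 where there is no reading), "fx", "fy", "cx", "cy" (pixels), "k1" (the pictures are not rectified: a ray, as slopes to the right and down, at radius r is drawn at 1 + k1 r^2 times it, then the intrinsics apply), "R" (3x3) and "t" (3): a world point X has camera coordinates R X + t. Camera axes: x right, y down, z forward; pixel columns grow to the right and rows downward; lengths in m; the calibration is good to about 2 mm. A picture is of the moment at which its call begins.
- manip.finish_job(): hands the job in, once; it reports no verdict.
The state is a dict: "t": time; "q": joint angles; "joint_velocities": joint speeds; "effort": joint torques, N m; "tool_pos": TCP position; "eef_rot": TCP orientation; "contact_force": force on the tool from outside, world axes, zero at the start; "wrist_torque": the same for the moment, N m; "opening": finger opening in m.
Only numpy, scipy, OpenCV 4.12 (cv2) and the standard library are available. Lean on these libraries where they do the work, as an engineer would, in place of code of your own. Each camera call takes 0.05 s, during which the arm holds its last target.

### The job

Take the broad turquoise mini surfboard out of the timber stock block and hang it by its hole on the display hook that already carries the slim coral-red board, in front of that board. Slide the two back along the hook together until you feel the red one press firmly home against the rubber stop behind it, gently enough not to mark the paint, then let the turquoise board hang freely, close up against the red one. Keep the red board on its hook and leave all the other goods as they are.

Things in the scene. Friction and masses are not known exactly. Their poses are not given: they have to be found in the camera images.
- board_center (a point): Half-way up, in mid width and thickness of the broad turquoise mini surfboard with two white stripes: flat painted wood 56 mm wide, 150 long, 10 thick, about 50 g (varies), standing on its tail in a slot of the block. x through the thickness, y across the width, z up. From 9 to 47 mm above this point its long edges are straight and 56 mm apart: grip it there, a finger on each edge, the hole free
- board_hole (a point): Centre of the turquoise board's round hanging hole, 20 mm in diameter, straight through the 10 mm thickness. It lies 47 mm above board_center; the round nose ends 28 mm above it. Axes as board_center
- first: Slim coral-red mini surfboard with white stripes, 32 mm wide, 140 long, 9 thick, about 30 g, hanging on the target hook. Origin at the middle of its lower end; x through the thickness, y across the width, z up. It slides along the hook with well under 1 N until it meets the rubber stop; then a press of 5 to 10 N, kept up for half a second, is home, and over 16 N marks the paint
- first_hole (a point): Centre of the red board's round hanging hole (16 mm in diameter), 124 mm above its lower end; axes as first
- hook: Target hook: a level steel prong 6 mm thick. Origin on its axis at the wire grid, 240 mm above the counter; x points along the prong INTO the grid, so the prong runs along -x; y sideways, z up. Straight for 150 mm, then turned up. A firm black rubber stop ring, 26 mm across, is fixed on it behind the red board, front face anywhere 28 to 68 mm from the grid: not measured, find it by feel; it yields 1 mm per 6 N, at most 3 mm
- hook_tip (a point): Free, upturned end of the target hook: over the last 16 mm the prong rises 9 mm, ending 166 mm in front of the grid. A board resting on the straight prong has its hole's upper edge on it: the turquoise hole's centre is then 7 mm below the prong's axis, the red one's 5 mm
- stand: White wire-grid counter stand, 0.28 m high and 0.42 m wide, fixed. Origin under its middle, axes as the hook. Three like hooks 125 mm apart hang on it at one height; which of the three places is the target varies and the other two carry other goods
- block: Fixed timber stock block, 150 x 110 mm and 50 mm high, with three slots 45 mm apart along its x, each 13 x 63 mm and 35 mm deep, long side along its y. Origin under its centre. Turquoise, navy and pink boards stand in the slots in any order
- hung_l: Yellow slim board hanging on another hook; leave it. Origin at its lower end
- hung_r: Round green and wood sign 64 mm across hanging on another hook; leave it. Origin at its lower edge
- stock_a: Navy board, 48 mm wide and 150 mm long, in a slot of the block; leave it. Origin at its lower end
- stock_b: Pink board, 52 mm wide and 150 mm long, in a slot of the block; leave it. Origin at its lower end
- mug: Blue mug, 95 mm high; leave it. Origin under its centre
- sunscreen: Yellow bottle with an orange cap, 150 mm high; leave it. Origin under its centre
- sunglasses: Red folded sunglasses, 125 mm wide, standing on the counter; leave them. Origin underneath
- pricer: Yellow hand pricing gun, 130 mm long, lying on the counter; leave it. Origin underneath

How it is judged:
By the outcome, as a careful person would: the job done as asked, in the order asked, and still so for the second after the job is handed in, with the robot touching nothing.
It also fails if it takes over 59 s, if anything falls off the work surface, if the arm or the gripper's body presses on something with over 40 N, if the wrist force passes 120 N, or if a joint passes its speed limit or range.

## Working session

There is one attempt and no reset: what is moved stays moved. The work goes in short steps, Python scripts to look and compute and a tool call to move; the robot and the scene stay as the last step left them, time stands still between calls to the robot, and variables do not carry over. Pictures are saved under pics/ and viewed, and the job is handed in when it is done.

Besides the shell and the picture viewer there is one more tool, called after "Call:" by a JSON object that holds its "op" and its "data". arm_command: Moves the arm, as the interface text tells. Its arguments: {"type":"object","properties":{"offset":{"type":"array","items":{"type":"array","items":{"type":"number"}}},"delta_rot":{"type":"array","items":{"type":"array","items":{"type":"number"}}},"hand":{"type":"number"}},"required":["offset","delta_rot"]}

```bash
ls; mkdir -p pics; cat > h.py <<'E'
import numpy as np, cv2
from bench import manip
def cap(n,f):
    c=manip.capture(n); cv2.imwrite('pics/'+f,c['image'][:,:,::-1]); np.savez('pics/'+f[:-4]+'.npz',**c); return c
def pts(c):
    H,W=c['z_map'].shape; u,v=np.meshgrid(np.arange(W),np.arange(H))
    K=np.array([[c['fx'],0,c['cx']],[0,c['fy'],c['cy']],[0,0,1.]])
    d=np.array([c['k1'],0,0,0,0],float)
    s=cv2.undistortPoints(np.stack([u,v],-1).reshape(-1,1,2).astype(np.float64),K,d).reshape(H,W,2)
    z=c['z_map'][...,None]
    P=np.concatenate([s*z,z],-1)
    return (P-c['t'])@c['R'], s
E
python3 - <<'E'
from h import *
s=manip.read_state(); print(s)
for n in ['side','top','wrist']:
    c=cap(n,n+'0.png'); print(n,c['fx'],c['k1'],c['R'].round(3).tolist(),c['t'], (-c['R'].T@c['t']).round(3))
E
```

```text
pics
{'t': 0.0, 'q': array([ 1.09680005e+00,  2.17775626e-01,  1.61496298e+00, -1.46735270e-05,
        1.31127995e+00, -1.12225905e-01]), 'joint_velocities': array([ 0.00094554,  0.00010671, -0.00089226,  0.00126471,  0.00181761,
       -0.0001969 ]), 'effort': array([-7.63228709e-04, -3.96843803e+01, -3.03855729e+01, -2.44750017e-04,
        9.57367796e-03, -5.60529287e-06]), 'tool_pos': array([0.22101509, 0.58418047, 0.40333937]), 'eef_rot': array([[-1.09467451e-03,  3.53925703e-01,  9.35272901e-01],
       [-2.16492445e-03,  9.35270430e-01, -3.53927302e-01],
       [-9.99997057e-01, -2.41223036e-03, -2.57594292e-04]]), 'contact_force': array([ 0.42534313, -0.16731865, -0.13395423]), 'wrist_torque': array([0.01782193, 0.01614786, 0.00522345]), 'opening': 0.08502817386771384}
side 397.4558064944227 -0.0827002703480499 [[0.908, -0.419, -0.021], [-0.282, -0.571, -0.771], [0.311, 0.706, -0.636]] [-0.4522768   0.28860248  1.35228009] [ 0.071 -0.98   1.073]
top 429.56922400916295 -0.12718903501701273 [[-0.015, -1.0, 0.003], [-0.996, 0.015, -0.084], [0.084, -0.005, -0.996]] [0.02845113 0.52025012 1.85479501] [0.364 0.029 1.892]
wrist 312.82224782107534 -0.036540862098872674 [[0.355, 0.935, -0.004], [0.892, -0.337, 0.302], [0.282, -0.11, -0.953]] [-0.62260578 -0.03884456  0.38107371] [0.148 0.611 0.373]
```

View pics/side0.png

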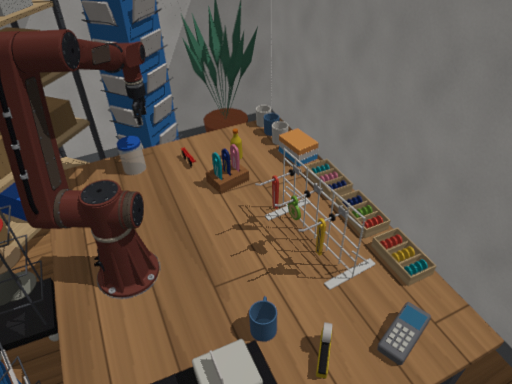

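View pics/top0.png

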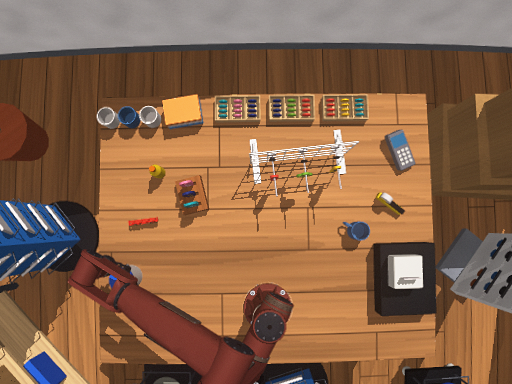

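View pics/wrist0.png

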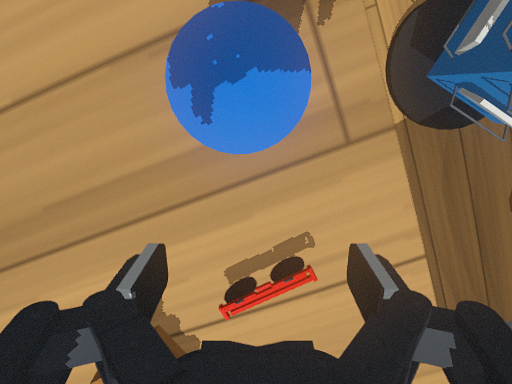

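Turquoise stands in the block's front slot (side px ~217,165; top px ~190,205) and the red board hangs on the left hook (side px ~276,190). Next come rough positions by colour.

```bash
python3 - <<'E'
from h import *
for n in ['side','top']:
    c=dict(np.load(f'pics/{n}0.npz')); P,s=pts(c)
    im=c['image'];hsv=cv2.cvtColor(im,cv2.COLOR_RGB2HSV)
    for nm,lo,hi,box in [('turq',(84,120,60),(98,255,255),None),('red',(0,120,80),(8,255,255),None),('red2',(172,100,80),(180,255,255),None)]:
        m=cv2.inRange(hsv,lo,hi)
        k,l,st,ce=cv2.connectedComponentsWithStats(m)
        for i in range(1,k):
            if st[i,4]>=12:
                q=P[(l==i)&(c['z_map']>0)]
                if len(q) and 0.3<q[:,0].mean()<0.9 and abs(q[:,1].mean())<.5: print(n,nm,st[i],np.median(q,0).round(3),q.min(0).round(3),q.max(0).round(3))
    x0,y0,x1,y1=(190,130,380,300) if n=='side' else (130,120,370,230)
    cv2.imwrite(f'pics/{n}0z.png',cv2.resize(im[y0:y1,x0:x1,::-1],None,fx=4 if n=='side' else 3.3,fy=4 if n=='side' else 3.3,interpolation=cv2.INTER_CUBIC)[:600,:800])
E
```

```text
side turq [213 153   9  26 151] [0.449 0.299 0.116] [0.44  0.28  0.004] [0.506 0.503 0.171]
side turq [312 164  17   9  73] [0.885 0.184 0.034] [0.84  0.166 0.016] [0.915 0.204 0.047]
side turq [405 259  23  16 193] [ 0.884 -0.428  0.033] [ 0.84  -0.443  0.012] [ 0.914 -0.404  0.047]
side red [272 175   7  34 166] [ 0.546 -0.036  0.198] [ 0.542 -0.047  0.113] [ 0.555 -0.013  0.256]
side red [365 215  18  13 141] [ 0.886 -0.187  0.033] [ 0.839 -0.203  0.01 ] [ 0.928 -0.152  0.047]
side red [380 234  23  15 190] [ 0.885 -0.297  0.031] [ 0.839 -0.314  0.002] [ 0.929 -0.263  0.046]
side red2 [230 144   9  27 129] [0.537 0.322 0.12 ] [0.525 0.302 0.048] [0.546 0.358 0.168]
side red2 [320 172  18   9  78] [0.886 0.12  0.033] [0.84  0.101 0.009] [0.916 0.137 0.048]
top turq [355 103   8   3  17] [ 0.884 -0.421  0.031] [ 0.882 -0.435 -0.001] [ 0.902 -0.403  0.044]
top turq [219 105   8   3  20] [0.887 0.189 0.029] [0.884 0.172 0.005] [0.889 0.205 0.043]
top turq [356 108   7   3  15] [ 0.864 -0.42   0.035] [ 0.861 -0.436  0.   ] [ 0.878 -0.407  0.049]
top turq [219 110   8   3  18] [0.864 0.
[... 689 characters left out ...]
9 -0.307 -0.001] [ 0.879 -0.272  0.045]
top red [302 113   9   3  24] [ 0.843 -0.181  0.033] [ 0.84  -0.201 -0.003] [ 0.857 -0.165  0.052]
top red [327 113   8   3  23] [ 0.844 -0.292  0.026] [ 0.84  -0.312  0.001] [ 0.848 -0.277  0.052]
top red [270 175   9   6  38] [ 0.544 -0.024  0.234] [ 0.541 -0.044  0.002] [ 0.576 -0.012  0.254]
top red2 [234 104   7   4  17] [0.886 0.124 0.036] [0.885 0.11  0.007] [0.891 0.137 0.044]
top red2 [234 109   7   3  16] [0.864 0.124 0.037] [0.863 0.11  0.016] [0.869 0.137 0.05 ]
top red2 [234 114   8   3  19] [0.842 0.124 0.035] [0.84  0.106 0.006] [0.848 0.138 0.042]
top red2 [179 180  14   7  47] [0.533 0.332 0.132] [0.526 0.31  0.053] [0.545 0.358 0.171]
```

View pics/side0z.png

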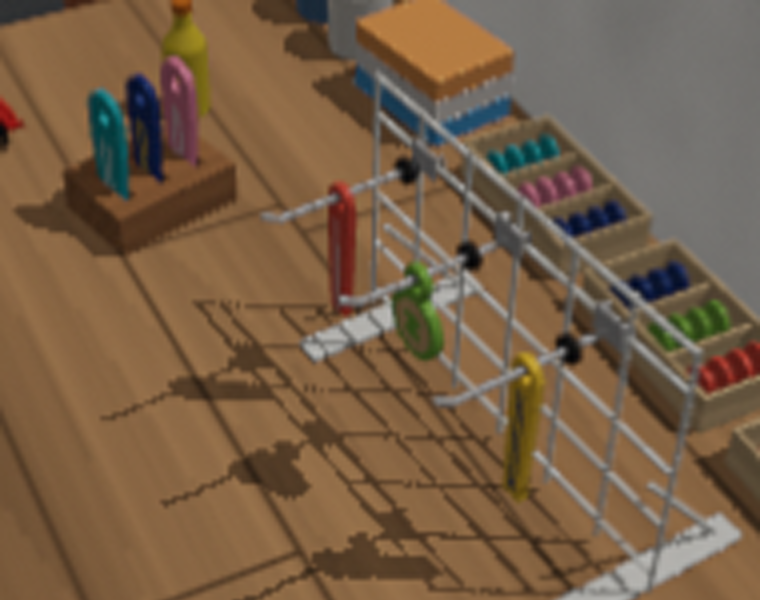

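View pics/top0z.png

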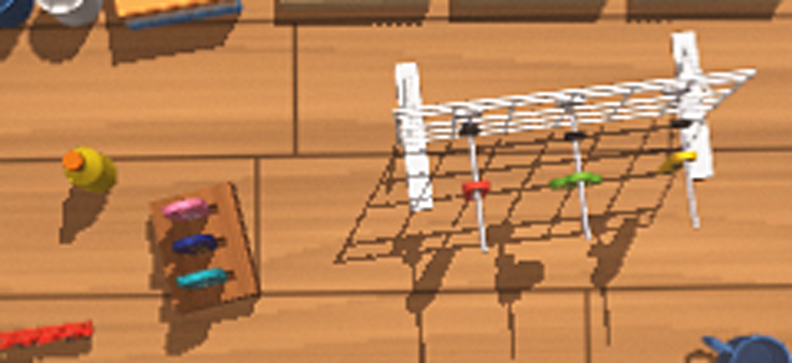

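```bash
cat >> h.py <<'E'
from scipy.spatial.transform import Rotation as Ro
def tgtR(yaw,tilt):
    # board x axis dir at yaw; tool leans back by tilt
    bx=np.array([np.cos(yaw),np.sin(yaw),0]);by=np.array([-np.sin(yaw),np.cos(yaw),0]);bz=np.array([0,0,1.])
    x=np.sin(tilt)*bx-np.cos(tilt)*bz; y=by; return np.stack([x,y,np.cross(x,y)],1)
def plan(grasp,R):
    s=manip.read_state(); T=s['tool_pos'];E=s['eef_rot']
    tp=np.asarray(grasp)-.155*R[:,0]
    print('tcp target',tp.round(4),'now',T.round(4))
    print('offset first, cur axes mm',(E.T@(tp-T)*1e3).round(1),' offset after turn',(R.T@(tp-T)*1e3).round(1))
    print('rotvec total',Ro.from_matrix(E.T@R).as_rotvec().round(4))
    return tp
E
python3 - <<'E'
from h import *
s=manip.read_state();c=dict(np.load('pics/wrist0.npz'))
E=s['eef_rot'];print('cam in tool',E.T@(-c['R'].T@c['t']-s['tool_pos'])); print('R cam->tool',(E.T@c['R'].T).round(3))
R=tgtR(.23,np.radians(20));print(R.round(3))
plan(np.array([.45,.31,.122])-.15*R[:,0],R)
E
```

```text
cam in tool [ 0.03091167 -0.00061404 -0.07775008]
R cam->tool [[ 0.002 -0.303  0.953]
 [ 1.    -0.    -0.002]
 [ 0.001  0.953  0.303]]
[[ 0.333 -0.228  0.915]
 [ 0.078  0.974  0.214]
 [-0.94   0.     0.342]]
tcp target [0.3484 0.2862 0.4086] now [0.2211 0.5843 0.4036]
offset first, cur axes mm [  -4.6 -233.7  224.6]  offset after turn [  14.5 -319.2   54.4]
rotvec total [-0.5854 -0.3395  0.1051]
```

Call:
{"op": "arm_command", "data": {"offset": [[0,-33,32],[0,-33,32],[0,-33,32],[0,-33,32],[0,-33,32],[0,-33,32],[-5,-33,32],[0,0,0],[0,0,0],[0,0,0],[0,0,0],[0,0,0]], "delta_rot": [[0,0,0],[0,0,0],[0,0,0],[0,0,0],[0,0,0],[0,0,0],[0,0,0],[-0.117,-0.068,0.021],[-0.117,-0.068,0.021],[-0.117,-0.068,0.021],[-0.117,-0.068,0.021],[-0.117,-0.068,0.021]], "hand": 1}}

```text
t: 1.35
tool_pos: [0.3488, 0.289, 0.4094]
eef_rot: [[0.336, -0.232, 0.913], [0.08, 0.973, 0.218], [-0.938, -0.0, 0.346]]
contact_force: [0.4, 0.1, 0.6]
opening: 0.0854
```

```bash
python3 - <<'E'
from h import *
s=manip.read_state();print(s['t'],s['tool_pos'],s['q'].round(2))
cap('wrist','w1.png')
E
```

```text
1.35 [0.34876562 0.28904952 0.40938692] [ 0.57 -0.26  2.09 -0.14  0.98 -1.18]
```

View pics/w1.png

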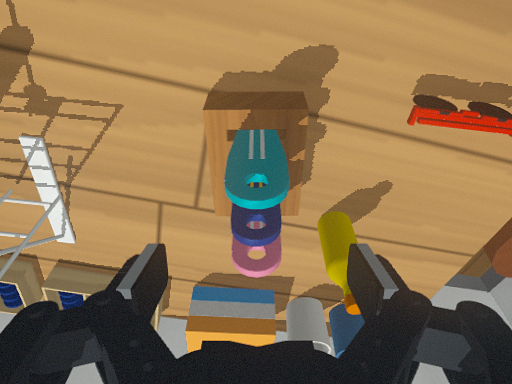

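The turquoise board fills px (225–290, 128–208), its hole is at (257,183), and it stands between the fingers. I'll fit its plane and edges.

```bash
python3 - <<'E'
from h import *
c=dict(np.load('pics/w1.npz'));P,s=pts(c)
hsv=cv2.cvtColor(c['image'],cv2.COLOR_RGB2HSV)
m=cv2.inRange(hsv,(82,90,50),(98,255,255)); m[:,:200]=0;m[:,310:]=0;m[230:]=0;m[:110]=0
q=P[(m>0)&(c['z_map']>0)]; q=q[(q[:,2]>.05)&(q[:,2]<.18)]
print(len(q),np.median(q,0),q.min(0),q.max(0))
# face: fit vertical plane  via RANSAC-ish iterative
sel=np.ones(len(q),bool)
f=q[q[:,2]<.15]
for i in range(15):
    ce=f.mean(0);_,S,V=np.linalg.svd(f-ce);n=V[2]*np.sign(V[2][0]);d=(f-ce)@n
    if np.abs(d).max()<.003:break
    f=f[np.abs(d)<max(.003,2*d.std())]
print('plane n',n,'yaw',np.arctan2(n[1],n[0]),'pitch',n[2],'c',ce,len(f),d.std())
yaw=np.arctan2(n[1],n[0]);by=np.array([-np.sin(yaw),np.cos(yaw),0])
w=f@by
for a in np.arange(.06,.16,.01):
    k=w[(f[:,2]>a)&(f[:,2]<a+.01)]
    if len(k):print(round(a,3),k.min().round(4),k.max().round(4),((k.min()+k.max())/2).round(4),len(k))
print('top z',q[:,2].max(), np.percentile(q[:,2],98))
# mesh extents along n
print('n extents',np.percentile(q@n-ce@n,[1,50,99]))
# hole: pixels enclosed
mm=cv2.morphologyEx(m,cv2.MORPH_CLOSE,np.ones((3,3)))
cs,h=cv2.findContours(mm,cv2.RETR_CCOMP,cv2.CHAIN_APPROX_NONE)
for k,hh in zip(cs,h[0]):
    if hh[3]>=0 and cv2.contourArea(k)>30: print('hole',cv2.fitEllipse(k) if len(k)>5 else 0)
E
```

```text
3856 [0.44449215 0.31086603 0.12726732] [0.43644485 0.28372587 0.0500332 ] [0.48957963 0.35638394 0.16689615]
plane n [ 0.97104395  0.23886368 -0.00421699] yaw 0.24119767385541713 pitch -0.004216987529600918 c [0.44351942 0.31040294 0.10868775] 2710 0.0004824798124627513
0.06 0.173 0.218 0.1955 159
0.07 0.1709 0.2202 0.1955 186
0.08 0.1701 0.2207 0.1954 216
0.09 0.1689 0.2221 0.1955 239
0.1 0.168 0.223 0.1955 316
0.11 0.1681 0.2229 0.1955 354
0.12 0.1681 0.2231 0.1956 426
0.13 0.168 0.223 0.1955 329
0.14 0.1688 0.2225 0.1956 340
top z 0.16689615115140038 0.16513818244458045
n extents [-1.00948999e-03  3.92154213e-05  8.67684127e-03]
hole ((256.5487365722656, 184.33935546875), (7.257962226867676, 17.759599685668945), 90.59608459472656)
```

```bash
python3 - <<'E'
from h import *
R=tgtR(.241,np.radians(20))
n=np.array([np.cos(.241),np.sin(.241),0]);by=np.array([-n[1],n[0],0])
ce=np.array([0.44351942,0.31040294,0])
C=n*(ce@n+.005)+by*.1955; print(C)
plan(C+[0,0,.122],R)
E
```

```text
[0.448393   0.31152275 0.        ]
tcp target [0.3969 0.2989 0.2677] now [0.3484 0.289  0.4092]
offset first, cur axes mm [149.9  -1.7  -2.8]  offset after turn [150.   -1.9  -1.9]
rotvec total [-0.0032  0.0056  0.0017]
```

Call:
{"op": "arm_command", "data": {"offset": [[20,-2,-3],[25,0,0],[25,0,0],[25,0,0],[25,0,0],[20,0,0],[10,0,0],[0,0,0]], "delta_rot": [[-0.003,0.005,0.002],[0,0,0],[0,0,0],[0,0,0],[0,0,0],[0,0,0],[0,0,0],[0,0,0]], "hand": 1}}

```text
t: 2.2
tool_pos: [0.3957, 0.2983, 0.2659]
eef_rot: [[0.326, -0.23, 0.917], [0.078, 0.973, 0.216], [-0.942, 0.001, 0.335]]
contact_force: [0.2, -0.5, 0.3]
opening: 0.0852
```

```bash
python3 - <<'E'
from h import *
R=tgtR(.241,np.radians(20))
plan([.4484,.3115,.122],R)
cap('wrist','w2.png')
E
```

```text
tcp target [0.3969 0.2988 0.2677] now [0.3957 0.2983 0.2659]
offset first, cur axes mm [-1.2  0.3  1.8]  offset after turn [-1.2  0.3  1.8]
rotvec total [-0.0092 -0.0076  0.002 ]
```

View pics/w2.png

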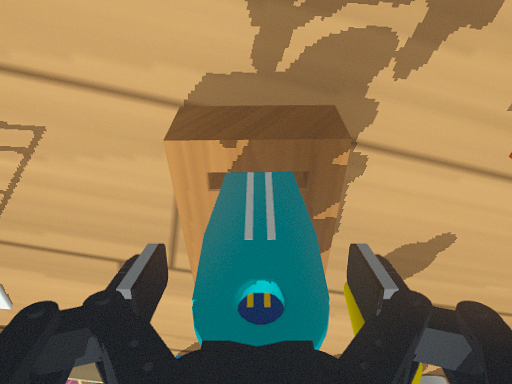

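The board is centred between the pads with the hole at px (261,302). I'll make a small correction and close.

Call:
{"op": "arm_command", "data": {"offset": [[-1,0,2],[0,0,0]], "delta_rot": [[-0.009,-0.008,0.002],[0,0,0]]}}

```text
t: 2.45
tool_pos: [0.3982, 0.2995, 0.2709]
eef_rot: [[0.339, -0.24, 0.91], [0.086, 0.971, 0.224], [-0.937, 0.002, 0.35]]
contact_force: [-0.3, 0.0, 0.1]
opening: 0.0855
```

Call:
{"op": "arm_command", "data": {"offset": [[0,0,0],[0,0,0],[0,0,0],[0,0,0],[0,0,0],[0,0,0],[0,0,0],[0,0,0]], "delta_rot": [[0,0,0],[0,0,0],[0,0,0],[0,0,0],[0,0,0],[0,0,0],[0,0,0],[0,0,0]], "hand": -1}}

```text
t: 3.25
tool_pos: [0.3982, 0.2994, 0.2701]
eef_rot: [[0.338, -0.24, 0.91], [0.085, 0.971, 0.224], [-0.937, 0.002, 0.348]]
contact_force: [-1.5, 0.3, 5.9]
opening: 0.0552
```

```bash
python3 - <<'E'
from h import *
s=manip.read_state();print(s['t'],s['opening'],s['contact_force'],s['tool_pos'])
print('up 130 in tool mm',s['eef_rot'].T@[0,0,130])
cap('wrist','w3.png')
E
```

```text
3.25 0.055160830282713326 [-1.52908648  0.29310145  5.92505084] [0.39819209 0.29938628 0.2701478 ]
up 130 in tool mm [-121.85022809    0.214662     45.30425846]
```

View pics/w3.png

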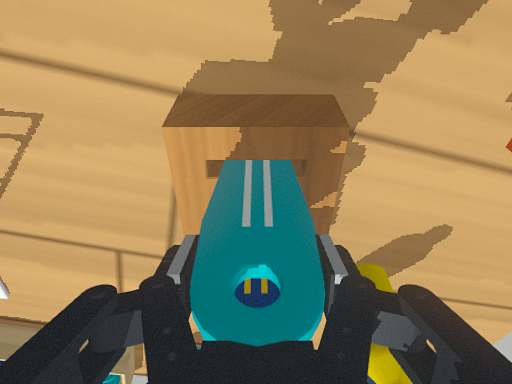

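Both pads are on the long edges and the hole is free. Lifting straight up.

Call:
{"op": "arm_command", "data": {"offset": [[-9,0,3.4],[-14,0,5.2],[-14,0,5.2],[-18,0,6.7],[-18,0,6.7],[-18,0,6.7],[-18,0,6.7],[-18,0,6.7],[-10,0,3.7],[-5,0,1.8]], "delta_rot": [[0,0,0],[0,0,0],[0,0,0],[0,0,0],[0,0,0],[0,0,0],[0,0,0],[0,0,0],[0,0,0],[0,0,0]]}}

```text
t: 4.3
tool_pos: [0.3979, 0.2989, 0.4215]
eef_rot: [[0.336, -0.24, 0.911], [0.084, 0.971, 0.225], [-0.938, 0.001, 0.347]]
contact_force: [0.0, 1.1, -1.6]
opening: 0.0549
```

```bash
python3 - <<'E'
from h import *
s=manip.read_state();print(s['t'],s['opening'],s['contact_force'],s['tool_pos'])
c=cap('side','s4.png'); cv2.imwrite('pics/s4z.png',cv2.resize(c['image'][100:260,170:380,::-1],None,fx=3.7,fy=3.7,interpolation=cv2.INTER_CUBIC))
cap('wrist','w4.png')
E
```

```text
4.3 0.05490784174167156 [ 0.02290552  1.09293799 -1.64962496] [0.39792043 0.29890631 0.42152818]
```

View pics/s4z.png

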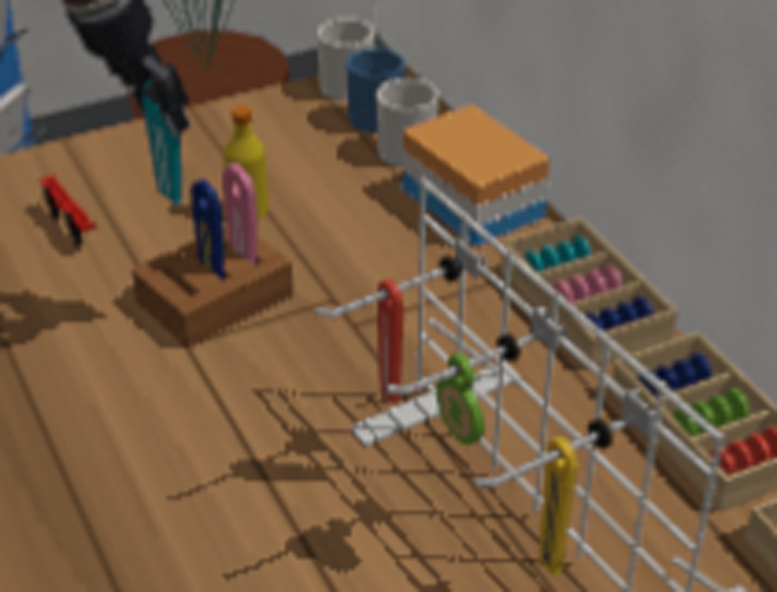

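View pics/w4.png

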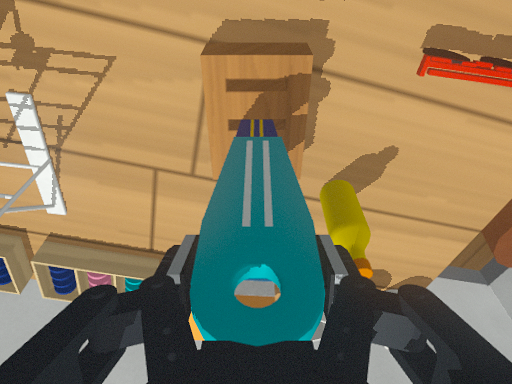

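```bash
python3 - <<'E'
from h import *
c=dict(np.load('pics/top0.npz'));P,s=pts(c)
o=-c['R'].T@c['t']
def ray(u,v,z):
    sl=s[int(round(v)),int(round(u))]; d=c['R'].T@np.array([sl[0],sl[1],1]); return o+d*(z-o[2])/d[2]
a=ray(272.4,159.4,.24);b=ray(277.3,195.2,.249);r=ray(274.2,176.8,.25)
print('ring',a,'tip',b,'red top',r,'yaw',np.arctan2(*(a-b)[[1,0]]))
# board in tool frame
st=manip.read_state();E=st['eef_rot'];T=st['tool_pos']
c=dict(np.load('pics/w4.npz'));P,s=pts(c)
hsv=cv2.cvtColor(c['image'],cv2.COLOR_RGB2HSV)
m=cv2.inRange(hsv,(82,90,40),(98,255,255)); m[:,:190]=0;m[:,330:]=0;m[:125]=0
q=P[(m>0)&(c['z_map']>0)&(c['z_map']<.35)]; t=(q-T)@E
f=t
for i in range(30):
    ce=np.median(f,0) if i==0 else f.mean(0);_,S,V=np.linalg.svd(f-f.mean(0));n=V[2]*np.sign(V[2][2]);d=(f-f.mean(0))@n
    if np.abs(d).max()<.0025:break
    f=f[np.abs(d)<max(.0025,2*d.std())]
print('n tool',n,'world',E@n,len(f),'face pt',f.mean(0))
cs,h=cv2.findContours(m,cv2.RETR_CCOMP,cv2.CHAIN_APPROX_NONE)
for k,hh in zip(cs,h[0]):
    if hh[3]>=0 and cv2.contourArea(k)>100:
        M=cv2.fitEllipse(k); x,y,w,hh2=cv2.boundingRect(k); print(M,(x,y,w,hh2))
cam=(-c['R'].T@c['t']-T)@E
for nm in [0]:
  mu=f.mean(0)
  for u,v in [(234,287),(281,287),(257,263),(257,308)]:
    d=E.T@(c['R'].T@np.append(s[v,u],1)); p=cam+d*((mu-cam)@n)/(d@n); print(u,v,'tool',p.round(4),'world',(T+E@p).round(4))
w=f; print('y range',w[:,1].min(),w[:,1].max(), 'low end world z',(T+f@E.T)[:,2].min())
E
```

```text
bash:   787 Killed                     python3 - <<'E'
from h import *
c=dict(np.load('pics/top0.npz'));P,s=pts(c)
o=-c['R'].T@c['t']
def ray(u,v,z):
    sl=s[int(round(v)),int(round(u))]; d=c['R'].T@np.array([sl[0],sl[1],1]); return o+d*(z-o[2])/d[2]
a=ray(272.4,159.4,.24);b=ray(277.3,195.2,.249);r=ray(274.2,176.8,.25)
print('ring',a,'tip',b,'red top',r,'yaw',np.arctan2(*(a-b)[[1,0]]))
# board in tool frame
st=manip.read_state();E=st['eef_rot'];T=st['tool_pos']
c=dict(np.load('pics/w4.npz'));P,s=pts(c)
hsv=cv2.cvtColor(c['image'],cv2.COLOR_RGB2HSV)
m=cv2.inRange(hsv,(82,90,40),(98,255,255)); m[:,:190]=0;m[:,330:]=0;m[:125]=0
q=P[(m>0)&(c['z_map']>0)&(c['z_map']<.35)]; t=(q-T)@E
f=t
for i in range(30):
    ce=np.median(f,0) if i==0 else f.mean(0);_,S,V=np.linalg.svd(f-f.mean(0));n=V[2]*np.sign(V[2][2]);d=(f-f.mean(0))@n
    if np.abs(d).max()<.0025:break
    f=f[np.abs(d)<max(.0025,2*d.std())]
print('n tool',n,'world',E@n,len(f),'face pt',f.mean(0))
cs,h=cv2.findContours(m,cv2.RETR_CCOMP,cv2.CHAIN_APPROX_NONE)
for k,hh in zip(cs,h[0]):
    if hh[3]>=0 and cv2.contourArea(k)>100:
        M=cv2.fitEllipse(k); x,y,w,hh2=cv2.boundingRect(k); print(M,(x,y,w,hh2))
cam=(-c['R'].T@c['t']-T)@E
for nm in [0]:
  mu=f.mean(0)
  for u,v in [(234,287),(281,287),(257,263),(257,308)]:
    d=E.T@(c['R'].T@np.append(s[v,u],1)); p=cam+d*((mu-cam)@n)/(d@n); print(u,v,'tool',p.round(4),'world',(T+E@p).round(4))
w=f; print('y range',w[:,1].min(),w[:,1].max(), 'low end world z',(T+f@E.T)[:,2].min())
E
```

Running out of memory (full SVD on a tall matrix); I'll use the covariance instead.

```bash
cat >> h.py <<'E'
def fitp(f,tol=.0025):
    for i in range(40):
        mu=f.mean(0);w,V=np.linalg.eigh(np.cov((f-mu).T));n=V[:,0];d=(f-mu)@n
        if np.abs(d).max()<tol:break
        f=f[np.abs(d)<max(tol,2*d.std())]
    return mu,n,f
def camray(c,s,u,v):
    u0,v0=int(u),int(v);a,b=u-u0,v-v0
    sl=(1-a)*(1-b)*s[v0,u0]+a*(1-b)*s[v0,u0+1]+(1-a)*b*s[v0+1,u0]+a*b*s[v0+1,u0+1]
    return -c['R'].T@c['t'], c['R'].T@np.append(sl,1)
def onz(c,s,u,v,z):
    o,d=camray(c,s,u,v); return o+d*(z-o[2])/d[2]
E
python3 - <<'E'
from h import *
c=dict(np.load('pics/top0.npz'));P,s=pts(c)
a=onz(c,s,272.4,159.4,.24);b=onz(c,s,277.3,195.2,.249);r=onz(c,s,274.2,176.8,.25)
print('ring',a,'tip',b,'red top',r,'yaw',np.arctan2(*(a-b)[[1,0]]))
st=manip.read_state();E=st['eef_rot'];T=st['tool_pos'];print(T,st['t'])
c=dict(np.load('pics/w4.npz'));P,s=pts(c)
hsv=cv2.cvtColor(c['image'],cv2.COLOR_RGB2HSV)
m=cv2.inRange(hsv,(82,90,40),(98,255,255)); m[:,:190]=0;m[:,330:]=0;m[:125]=0
q=P[(m>0)&(c['z_map']>0)&(c['z_map']<.35)]; t=(q-T)@E
mu,n,f=fitp(t);n=n*np.sign(n[2])
print('n tool',n,'world',E@n,len(f),'face pt',mu)
cs,h=cv2.findContours(m,cv2.RETR_CCOMP,cv2.CHAIN_APPROX_NONE)
for k,hh in zip(cs,h[0]):
    if hh[3]>=0 and cv2.contourArea(k)>100: print(cv2.fitEllipse(k),cv2.boundingRect(k))
for u,v in [(234,287),(281,287),(257,263),(257,308)]:
    o,d=camray(c,s,u,v);o=(o-T)@E;d=d@E; p=o+d*((mu-o)@n)/(d@n); print(u,v,'tool',p.round(4),'world',(T+E@p).round(4))
print('y range',f[:,1].min(),f[:,1].max(),'low z',(T+f@E.T)[:,2].min())
E
```

```text
ring [ 0.61085237 -0.02264773  0.24      ] tip [ 0.47074364 -0.03877304  0.249     ] red top [ 0.54172078 -0.02808546  0.25      ] yaw 0.11458726751676156
[0.39791575 0.29889935 0.42083907] 4.4
n tool [ 0.35068873 -0.00139002  0.93649105] world [ 0.9711519   0.23841694 -0.00462065] 18591 face pt [ 0.1603945  -0.00044986 -0.00840709]
((256.9552917480469, 292.6812744140625), (30.52078628540039, 47.00808334350586), 90.51696014404297) (233, 278, 49, 31)
((267.2115783691406, 192.85244750976562), (9.446123123168945, 128.75189208984375), 177.8658905029297) (262, 139, 12, 89)
((247.09249877929688, 192.6895751953125), (9.495993614196777, 136.1004638671875), 2.3984713554382324) (241, 139, 13, 89)
234 287 tool [ 1.383e-01 -9.800e-03 -1.000e-04] world [0.4466 0.301  0.2911]
281 287 tool [ 1.383e-01  9.300e-03 -1.000e-04] world [0.442  0.3195 0.2911]
257 263 tool [ 0.1496 -0.0005 -0.0044] world [0.4443 0.3101 0.279 ]
257 308 tool [ 0.1296 -0.0004  0.0031] world [0.4444 0.3101 0.3004]
y range -0.028189808731125855 0.027374261744729025 low z 0.16589985956570424
```

```bash
cat >> h.py <<'E'
HOLE=np.array([.1414,-.0004,.0040])
def planh(hole,R):
    s=manip.read_state();T=s['tool_pos'];E=s['eef_rot'];tp=np.asarray(hole)-R@HOLE
    print('hole now',(T+E@HOLE).round(4),'tcp tgt',tp.round(4),'now',T.round(4))
    print('offset cur axes',(E.T@(tp-T)*1e3).round(1),'rot',Ro.from_matrix(E.T@R).as_rotvec().round(4),'offset after turn',(R.T@(tp-T)*1e3).round(1))
E
python3 - <<'E'
from h import *
planh([.405,.114,.37],tgtR(.115,np.radians(20)))
E
```

```text
hole now [0.4492 0.3113 0.2896] tcp tgt [0.3532 0.1084 0.5015] now [0.3979 0.2989 0.4208]
offset cur axes [-106.7 -174.1  -55.6] rot [ 0.119   0.0045 -0.0448] offset after turn [ -98.5 -184.1  -34.7]
```

Call:
{"op": "arm_command", "data": {"offset": [[-13,-15,-7],[-13,-23,-7],[-13,-23,-7],[-13,-23,-7],[-13,-23,-7],[-13,-23,-7],[-13,-23,-7],[-13,-20,-7],[0,0,0],[0,0,0],[0,0,0]], "delta_rot": [[0,0,0],[0,0,0],[0,0,0],[0,0,0],[0,0,0],[0,0,0],[0,0,0],[0,0,0],[0.06,0.002,-0.022],[0.06,0.002,-0.022],[0,0,0]]}}

```text
t: 5.5
tool_pos: [0.3533, 0.1095, 0.4972]
eef_rot: [[0.338, -0.114, 0.934], [0.04, 0.993, 0.107], [-0.94, 0.001, 0.34]]
contact_force: [0.6, 0.1, -0.6]
opening: 0.0553
```

```bash
python3 - <<'E'
from h import *
s=manip.read_state();print(s['t'],s['opening'],s['contact_force'],s['tool_pos'],s['q'].round(2))
cap('wrist','w5.png')
E
```

```text
5.5 0.05527153888612736 [ 0.57261026  0.05994403 -0.55855979] [0.35331669 0.10950195 0.49723786] [ 0.11 -0.55  2.12  0.    1.23 -1.58]
```

View pics/w5.png

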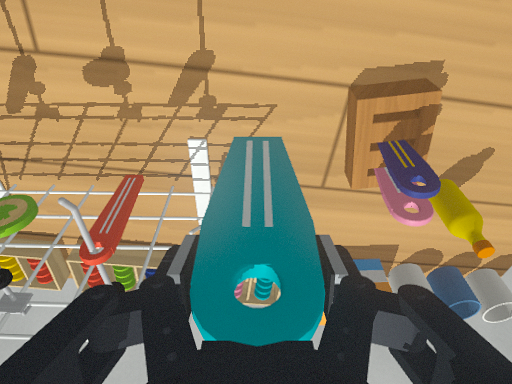

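The prong tip shows at px ~(62,201), and it runs to the red board's hole at ~(100,248). Zooming in.

```bash
python3 - <<'E'
from h import *
c=dict(np.load('pics/w5.npz'))
cv2.imwrite('pics/w5z.png',cv2.resize(c['image'][160:280,30:180,::-1],None,fx=5,fy=5,interpolation=cv2.INTER_NEAREST))
P,s=pts(c)
for u,v in [(63,202),(68,209),(74,215),(80,224),(86,234),(90,238),(94,243)]:
    b=P[v-1:v+2,u-3:u+4].reshape(-1,3); b=b[b[:,2]>.2]; print(u,v,np.median(b,0).round(4) if len(b) else None,len(b))
E
```

```text
63 202 [ 0.4702 -0.0362  0.2509] 21
68 209 [ 0.4818 -0.0365  0.2458] 12
74 215 [ 0.4914 -0.0353  0.243 ] 16
80 224 [ 0.503  -0.0336  0.2421] 20
86 234 [ 0.5163 -0.0318  0.2417] 21
90 238 [ 0.5233 -0.0315  0.2401] 21
94 243 [ 0.5433 -0.0331  0.2282] 21
```

View pics/w5z.png

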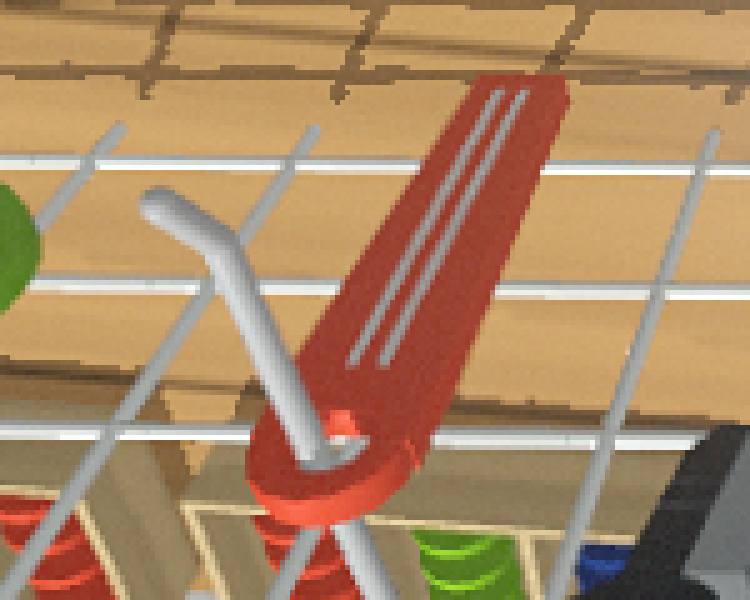

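```bash
python3 - <<'E'
from h import *
c=dict(np.load('pics/w5.npz'));P,s=pts(c)
pt=[]
for u,v in [(76,210.5),(82.4,227),(90,246),(97.5,264.5),(103,273)]:
    p=onz(c,s,u,v,.24);pt.append(p);print(u,v,p.round(4))
print('tip',onz(c,s,61,200.6,.249))
pt=np.array(pt);k=np.polyfit(pt[:,0],pt[:,1],1);print('line',k,'yaw',np.arctan(k[0]),'res',(np.polyval(k,pt[:,0])-pt[:,1]).round(4))
# red board plane
hsv=cv2.cvtColor(c['image'],cv2.COLOR_RGB2HSV)
m=cv2.inRange(hsv,(0,100,60),(10,255,255))|cv2.inRange(hsv,(174,100,60),(180,255,255)); m[:,:78]=0;m[:,146:]=0;m[264:]=0;m[:174]=0
q=P[(m>0)&(c['z_map']>0)];q=q[(abs(q[:,0]-.545)<.02)&(q[:,2]>.1)]
mu,n,f=fitp(q,.002);n=n*np.sign(n[0]);print('red face',mu,n,'yaw',np.arctan2(n[1],n[0]),len(f), q[:,2].min(),q[:,2].max())
E
```

```text
76 210.5 [ 0.4889 -0.0351  0.24  ]
82.4 227 [ 0.5092 -0.0341  0.24  ]
90 246 [ 0.5349 -0.0326  0.24  ]
97.5 264.5 [ 0.5628 -0.0309  0.24  ]
103 273 [ 0.5764 -0.0279  0.24  ]
tip [ 0.47037436 -0.03887384  0.249     ]
line [ 0.07443911 -0.07190113] yaw 0.07430207019832337 res [-0.0004  0.0001  0.0005  0.0009 -0.001 ]
red face [ 0.54213961 -0.02988859  0.19316231] [ 0.99587712  0.09070671 -0.0010262 ] yaw 0.09083160965634919 1739 0.10912803964968033 0.2515552238238288
```

```bash
python3 - <<'E'
from h import *
y=.092;d=np.array([np.cos(y),np.sin(y),0])
R=tgtR(y,np.radians(20))
tip=np.array([.4705,-.0370,0])
for a,z in [(-.06,.30),(-.035,.247)]: print(a);planh(tip+d*a+[0,0,z],R)
E
```

```text
-0.06
hole now [0.4049 0.1154 0.3657] tcp tgt [ 0.3588 -0.0469  0.4315] now [0.3534 0.1097 0.4973]
offset cur axes [  57.4 -156.2  -34.2] rot [ 0.0219 -0.0022 -0.009 ] offset after turn [  58.8 -156.4  -30.9]
-0.035
hole now [0.4049 0.1154 0.3657] tcp tgt [ 0.3837 -0.0446  0.3785] now [0.3534 0.1097 0.4973]
offset cur axes [ 115.8 -156.9  -28.7] rot [ 0.0219 -0.0022 -0.009 ] offset after turn [ 117.1 -156.4  -25.5]
```

Call:
{"op": "arm_command", "data": {"offset": [[5,-15,-3],[7,-20,-4.5],[7,-20,-4.5],[7,-20,-4.5],[7,-20,-4.5],[7,-20,-4.5],[7,-20,-4.5],[6,-13,-2.5],[5,-8,-1.5],[0,0,0],[0,0,0]], "delta_rot": [[0.022,-0.002,-0.009],[0,0,0],[0,0,0],[0,0,0],[0,0,0],[0,0,0],[0,0,0],[0,0,0],[0,0,0],[0,0,0],[0,0,0]]}}

```text
t: 6.65
tool_pos: [0.3562, -0.0465, 0.4322]
eef_rot: [[0.342, -0.091, 0.935], [0.032, 0.996, 0.085], [-0.939, 0.001, 0.344]]
contact_force: [-0.4, 0.5, -0.3]
opening: 0.0551
```

```bash
python3 - <<'E'
from h import *
y=.092;d=np.array([np.cos(y),np.sin(y),0])
R=tgtR(y,np.radians(20))
tip=np.array([.4705,-.0370,0])
for a,z in [(-.06,.30),(-.035,.247)]: print(a);planh(tip+d*a+[0,0,z],R)
cap('wrist','w6.png')
c=cap('side','s6.png'); cv2.imwrite('pics/s6z.png',cv2.resize(c['image'][100:260,190:390,::-1],None,fx=3.7,fy=3.7,interpolation=cv2.INTER_CUBIC))
E
```

```text
-0.06
hole now [ 0.4083 -0.042   0.3008] tcp tgt [ 0.3588 -0.0469  0.4315] now [ 0.3562 -0.0465  0.4322]
offset cur axes [ 1.6 -0.7  2.2] rot [-0.0011  0.0019 -0.0006] offset after turn [ 1.6 -0.7  2.2]
-0.035
hole now [ 0.4083 -0.042   0.3008] tcp tgt [ 0.3837 -0.0446  0.3785] now [ 0.3562 -0.0465  0.4322]
offset cur axes [59.9 -0.7  7.4] rot [-0.0011  0.0019 -0.0006] offset after turn [59.9 -0.7  7.6]
```

View pics/w6.png

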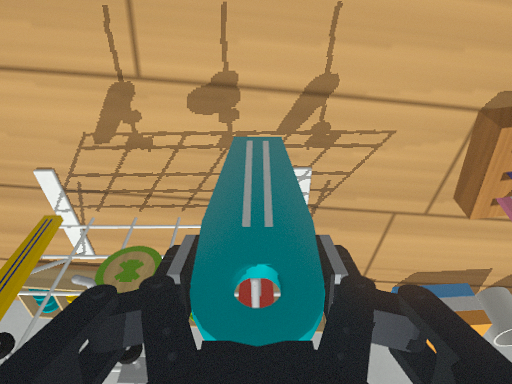

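View pics/s6z.png

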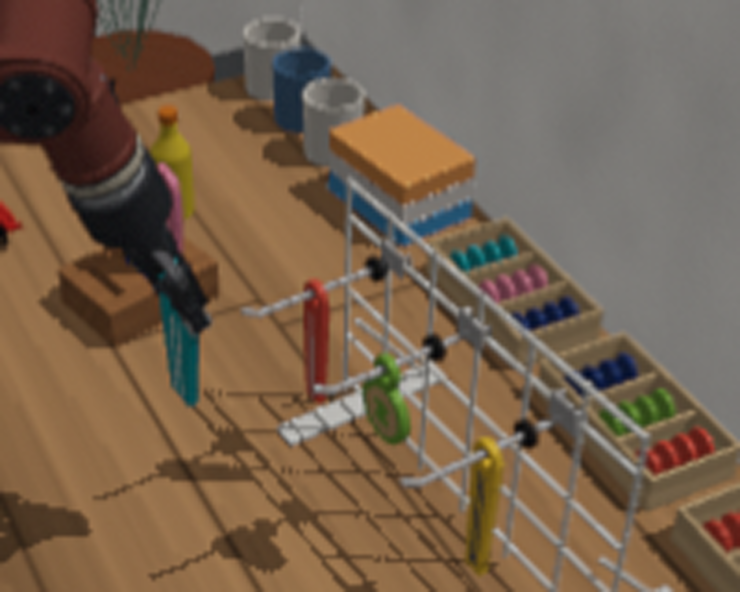

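The prong shows through the hole at px (255,293), so we are aligned sideways. Going down to the threading height.

Call:
{"op": "arm_command", "data": {"offset": [[10,0,1],[15,0,2],[15,-0.5,2],[12,0,1.5],[6,0,1],[2,0,0],[0,0,0],[0,0,0]], "delta_rot": [[0,0,0],[0,0,0],[0,0,0],[0,0,0],[0,0,0],[0,0,0],[0,0,0],[0,0,0]]}}

```text
t: 7.55
tool_pos: [0.3839, -0.0447, 0.3793]
eef_rot: [[0.344, -0.091, 0.935], [0.031, 0.996, 0.085], [-0.938, -0.0, 0.345]]
contact_force: [0.1, 1.0, -0.9]
opening: 0.0552
```

```bash
python3 - <<'E'
from h import *
y=.092;d=np.array([np.cos(y),np.sin(y),0])
R=tgtR(y,np.radians(20))
tip=np.array([.4705,-.0370,0])
for a,z in [(-.035,.247),(.005,.246),(.025,.238),(.04,.236)]: print(a);planh(tip+d*a+[0,0,z],R)
c=cap('wrist','w7.png');cv2.imwrite('pics/w7z.png',cv2.resize(c['image'][220:350,170:350,::-1],None,fx=4.4,fy=4.4,interpolation=cv2.INTER_NEAREST))
E
```

```text
-0.035
hole now [ 0.4363 -0.0404  0.248 ] tcp tgt [ 0.3837 -0.0446  0.3785] now [ 0.3839 -0.0447  0.3793]
offset cur axes [ 0.7  0.1 -0.4] rot [-0.001   0.0035  0.0007] offset after turn [ 0.7  0.1 -0.4]
0.005
hole now [ 0.4363 -0.0404  0.248 ] tcp tgt [ 0.4235 -0.0409  0.3775] now [ 0.3839 -0.0447  0.3793]
offset cur axes [15.4  0.2 36.8] rot [-0.001   0.0035  0.0007] offset after turn [15.3  0.1 36.8]
0.025
hole now [ 0.4363 -0.0404  0.248 ] tcp tgt [ 0.4435 -0.0391  0.3695] now [ 0.3839 -0.0447  0.3793]
offset cur axes [29.8  0.2 52.8] rot [-0.001   0.0035  0.0007] offset after turn [29.7  0.1 52.9]
0.04
hole now [ 0.4363 -0.0404  0.248 ] tcp tgt [ 0.4584 -0.0377  0.3675] now [ 0.3839 -0.0447  0.3793]
offset cur axes [36.9  0.2 66.1] rot [-0.001   0.0035  0.0007] offset after turn [36.7  0.1 66.3]
```

View pics/w7z.png

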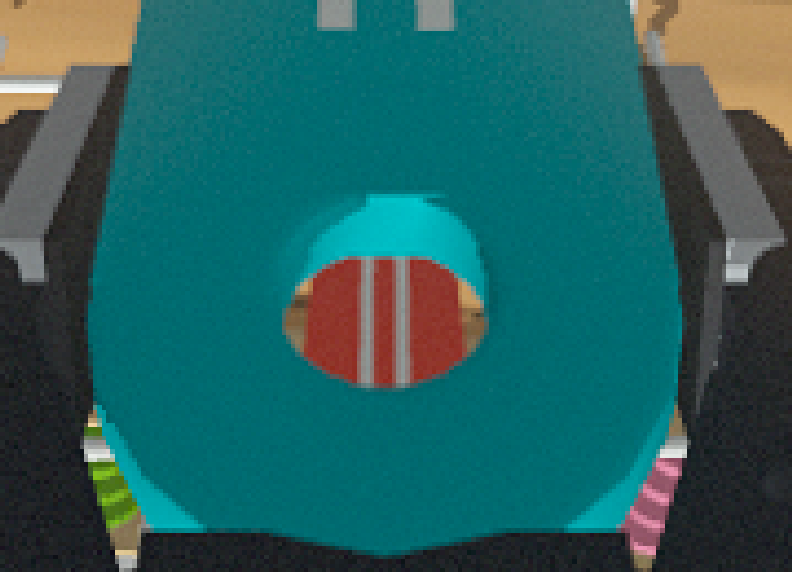

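The red board's stripes are centred in the hole, so we are lined up. Threading over the tip slowly.

Call:
{"op": "arm_command", "data": {"offset": [[2,0,5],[2.6,0,6.3],[2.6,0,6.3],[2.6,0,6.3],[2.6,0,6.3],[2,0,4.6],[1,0,2],[0,0,0],[0,0,0]], "delta_rot": [[0,0,0],[0,0,0],[0,0,0],[0,0,0],[0,0,0],[0,0,0],[0,0,0],[0,0,0],[0,0,0]]}}

```text
t: 8.5
tool_pos: [0.4234, -0.0411, 0.3768]
eef_rot: [[0.342, -0.091, 0.935], [0.031, 0.996, 0.085], [-0.939, 0.0, 0.344]]
contact_force: [0.1, -0.7, -0.9]
opening: 0.0551
```

```bash
python3 - <<'E'
from h import *
y=.092;d=np.array([np.cos(y),np.sin(y),0])
R=tgtR(y,np.radians(20))
tip=np.array([.4705,-.0370,0])
for a,z in [(.005,.246),(.025,.238),(.04,.235)]: print(a);planh(tip+d*a+[0,0,z],R)
c=cap('wrist','w8.png');cv2.imwrite('pics/w8z.png',cv2.resize(c['image'][220:350,170:350,::-1],None,fx=4.4,fy=4.4,interpolation=cv2.INTER_NEAREST))
c=cap('side','s8.png'); cv2.imwrite('pics/s8z.png',cv2.resize(c['image'][140:240,220:330,::-1],None,fx=6,fy=6,interpolation=cv2.INTER_CUBIC))
E
```

```text
0.005
hole now [ 0.4756 -0.0367  0.2454] tcp tgt [ 0.4235 -0.0409  0.3775] now [ 0.4234 -0.0411  0.3768]
offset cur axes [-0.6  0.1  0.4] rot [-0.0012  0.002   0.0001] offset after turn [-0.6  0.1  0.4]
0.025
hole now [ 0.4756 -0.0367  0.2454] tcp tgt [ 0.4435 -0.0391  0.3695] now [ 0.4234 -0.0411  0.3768]
offset cur axes [13.8  0.1 16.5] rot [-0.0012  0.002   0.0001] offset after turn [13.7  0.1 16.5]
0.04
hole now [ 0.4756 -0.0367  0.2454] tcp tgt [ 0.4584 -0.0377  0.3665] now [ 0.4234 -0.0411  0.3768]
offset cur axes [21.8  0.1 29.5] rot [-0.0012  0.002   0.0001] offset after turn [21.7  0.1 29.6]
```

View pics/w8z.png

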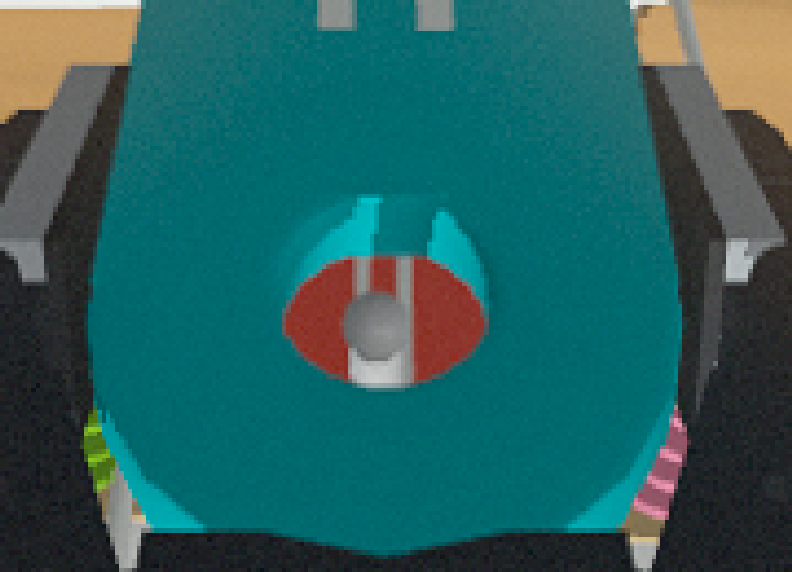

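View pics/s8z.png

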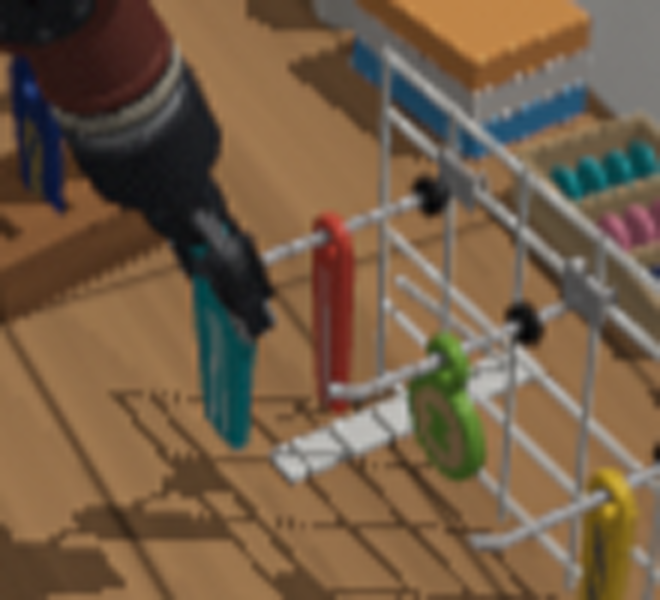

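The prong tip now pokes through the middle of the hole (zoom px 377,325). Next I follow the slope down onto the straight part.

Call:
{"op": "arm_command", "data": {"offset": [[2.5,0,3],[3.2,0,3.8],[3.2,0,3.8],[3.2,0,3.8],[1.8,0,2.2],[0,0,0],[0,0,0]], "delta_rot": [[0,0,0],[0,0,0],[0,0,0],[0,0,0],[0,0,0],[0,0,0],[0,0,0]]}}

```text
t: 9.3
tool_pos: [0.4438, -0.0392, 0.3695]
eef_rot: [[0.343, -0.091, 0.935], [0.031, 0.996, 0.085], [-0.939, 0.0, 0.344]]
contact_force: [0.1, -0.0, -0.6]
opening: 0.0556
```

```bash
python3 - <<'E'
from h import *
y=.092;d=np.array([np.cos(y),np.sin(y),0])
R=tgtR(y,np.radians(20))
tip=np.array([.4705,-.0370,0])
for a,z in [(.025,.238),(.04,.235),(.065,.235)]: print(a);planh(tip+d*a+[0,0,z],R)
c=cap('wrist','w9.png');cv2.imwrite('pics/w9z.png',cv2.resize(c['image'][200:350,170:350,::-1],None,fx=4,fy=4,interpolation=cv2.INTER_NEAREST))
E
```

```text
0.025
hole now [ 0.496  -0.0348  0.2381] tcp tgt [ 0.4435 -0.0391  0.3695] now [ 0.4438 -0.0392  0.3695]
offset cur axes [-0.1  0.2 -0.3] rot [-0.0012  0.002   0.0001] offset after turn [-0.1  0.2 -0.3]
0.04
hole now [ 0.496  -0.0348  0.2381] tcp tgt [ 0.4584 -0.0377  0.3665] now [ 0.4438 -0.0392  0.3695]
offset cur axes [ 7.8  0.2 12.8] rot [-0.0012  0.002   0.0001] offset after turn [ 7.8  0.2 12.8]
0.065
hole now [ 0.496  -0.0348  0.2381] tcp tgt [ 0.4833 -0.0354  0.3665] now [ 0.4438 -0.0392  0.3695]
offset cur axes [16.4  0.2 36.3] rot [-0.0012  0.002   0.0001] offset after turn [16.4  0.2 36.3]
```

View pics/w9z.png

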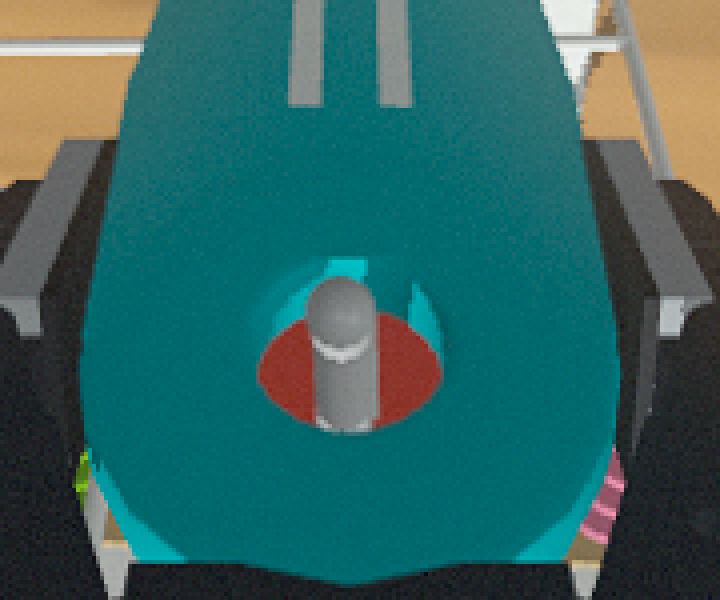

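The prong is through the hole. I'll advance to just short of the red board, with the hole 5 mm below the axis.

Call:
{"op": "arm_command", "data": {"offset": [[2.6,0,4.3],[2.6,0,4.3],[2.6,0,4.2],[1.7,0,4.7],[1.7,0,4.7],[1.7,0,4.7],[1,0,2.8],[0,0,0],[0,0,0]], "delta_rot": [[0,0,0],[0,0,0],[0,0,0],[0,0,0],[0,0,0],[0,0,0],[0,0,0],[0,0,0],[0,0,0]]}}

```text
t: 10.25
tool_pos: [0.4763, -0.0363, 0.3667]
eef_rot: [[0.343, -0.091, 0.935], [0.031, 0.996, 0.085], [-0.939, 0.0, 0.344]]
contact_force: [-0.4, 0.1, -0.6]
opening: 0.0552
```

```bash
python3 - <<'E'
from h import *
y=.092;d=np.array([np.cos(y),np.sin(y),0])
R=tgtR(y,np.radians(20))
tip=np.array([.4705,-.0370,0])
for a,z in [(.06,.235),(.08,.235)]: print(a);planh(tip+d*a+[0,0,z],R)
s=manip.read_state();print(s['contact_force'],s['eef_rot'].T@d)
c=cap('wrist','w10.png')
c=cap('side','s10.png'); cv2.imwrite('pics/s10z.png',cv2.resize(c['image'][140:240,220:330,::-1],None,fx=6,fy=6,interpolation=cv2.INTER_CUBIC))
E
```

```text
0.06
hole now [ 0.5285 -0.0319  0.2353] tcp tgt [ 0.4783 -0.0359  0.3665] now [ 0.4763 -0.0363  0.3667]
offset cur axes [0.9 0.2 1.9] rot [-0.0012  0.0022  0.0002] offset after turn [0.9 0.2 1.9]
0.08
hole now [ 0.5285 -0.0319  0.2353] tcp tgt [ 0.4982 -0.034   0.3665] now [ 0.4763 -0.0363  0.3667]
offset cur axes [ 7.8  0.2 20.6] rot [-0.0012  0.0022  0.0002] offset after turn [ 7.7  0.2 20.7]
[-0.42103026  0.06448663 -0.56834035] [0.34407878 0.00119744 0.93894002]
```

View pics/w10.png

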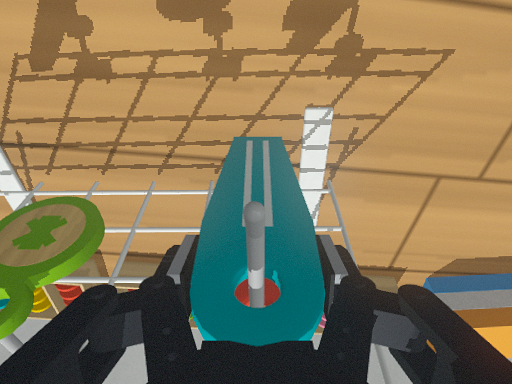

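View pics/s10z.png

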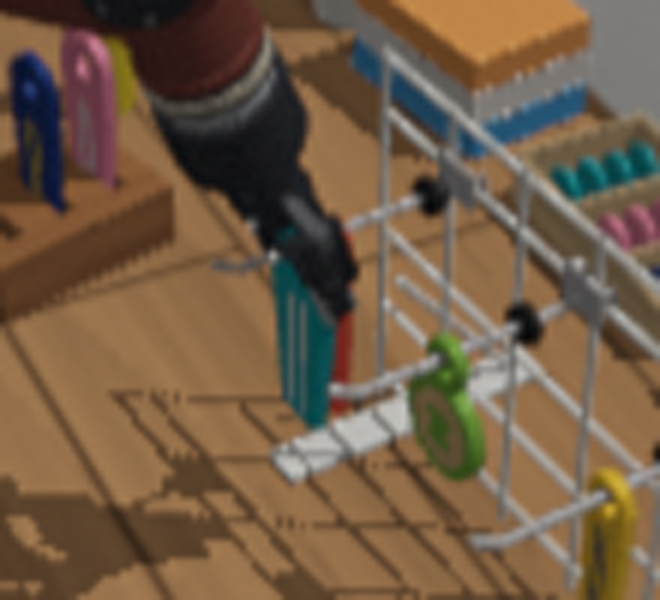

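Touching soon. The ring is near the grid, at side zoom px (430,195). I'll slide the first 25 mm, then shorter steps while watching the force.

Call:
{"op": "arm_command", "data": {"offset": [[1,0,2.8],[1,0,2.8],[1,0,2.8],[1,0,2.8],[1,0,2.8],[1,0,2.8],[1,0,2.8],[1,0,2.8],[0.5,0,1.4],[0,0,0]], "delta_rot": [[0,0,0],[0,0,0],[0,0,0],[0,0,0],[0,0,0],[0,0,0],[0,0,0],[0,0,0],[0,0,0],[0,0,0]]}}

```text
t: 11.35
tool_pos: [0.5017, -0.034, 0.367]
eef_rot: [[0.343, -0.091, 0.935], [0.031, 0.996, 0.085], [-0.939, 0.0, 0.344]]
contact_force: [-0.2, -0.0, -1.0]
opening: 0.0548
```

```bash
cat > chk.py <<'E'
from h import *
y=.092;d=np.array([np.cos(y),np.sin(y),0])
s=manip.read_state();h=s['tool_pos']+s['eef_rot']@HOLE;tip=np.array([.4705,-.0370,0])
print('t',s['t'],'a',round(float((h-tip)@d),4),'lat',round(float((h-tip)@[-d[1],d[0],0]),4),'z',h[2].round(4),'F',s['contact_force'].round(2),'Falong',round(float(s['contact_force']@d),2))
E
python3 - <<'E'
import chk
from h import *
c=cap('wrist','w11.png')
c=cap('side','s11.png'); cv2.imwrite('pics/s11z.png',cv2.resize(c['image'][140:240,220:330,::-1],None,fx=6,fy=6,interpolation=cv2.INTER_CUBIC))
E
```

```text
t 11.35 a 0.0838 lat -0.0003 z 0.2357 F [-0.24 -0.   -1.01] Falong -0.24
```

View pics/s11z.png

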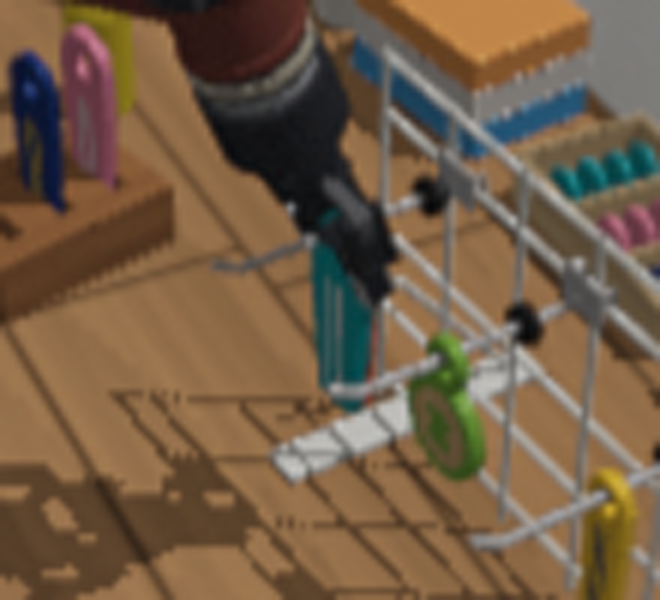

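View pics/w11.png

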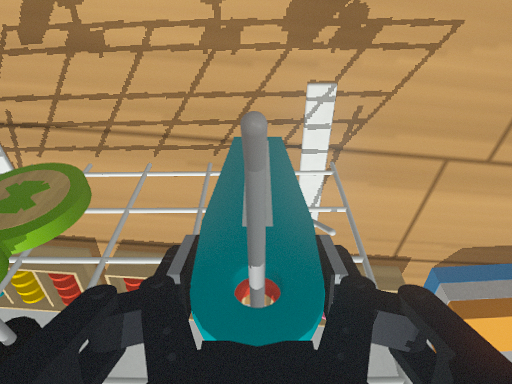

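Call:
{"op": "arm_command", "data": {"offset": [[0.45,0,1.1],[0.45,0,1.1],[0.45,0,1.1],[0.45,0,1.1],[0.45,0,1.1],[0.45,0,1.1],[0.45,0,1.1],[0.45,0,1.1]], "delta_rot": [[0,0,0],[0,0,0],[0,0,0],[0,0,0],[0,0,0],[0,0,0],[0,0,0],[0,0,0]]}}

```text
t: 12.25
tool_pos: [0.511, -0.0332, 0.3666]
eef_rot: [[0.343, -0.091, 0.935], [0.031, 0.996, 0.085], [-0.939, 0.0, 0.344]]
contact_force: [0.3, -0.2, -0.5]
opening: 0.0554
```

```bash
python3 chk.py
```

```text
t 12.25 a 0.0931 lat -0.0003 z 0.2353 F [ 0.28 -0.23 -0.53] Falong 0.25
```

Call:
{"op": "arm_command", "data": {"offset": [[0.35,0,0.95],[0.35,0,0.95],[0,0,0]], "delta_rot": [[0,0,0],[0,0,0],[0,0,0]]}}

```text
t: 12.55
tool_pos: [0.513, -0.033, 0.3667]
eef_rot: [[0.343, -0.091, 0.935], [0.031, 0.996, 0.085], [-0.939, 0.0, 0.345]]
contact_force: [-1.1, 0.2, -0.5]
opening: 0.0549
```

Call:
{"op": "arm_command", "data": {"offset": [[0.35,0,0.95],[0.35,0,0.95],[0,0,0]], "delta_rot": [[0,0,0],[0,0,0],[0,0,0]]}}

```text
t: 12.85
tool_pos: [0.515, -0.0328, 0.3667]
eef_rot: [[0.343, -0.091, 0.935], [0.031, 0.996, 0.085], [-0.939, 0.0, 0.345]]
contact_force: [1.3, 0.3, -0.5]
opening: 0.0552
```

```bash
python3 chk.py; python3 - <<'E'
from h import *
c=cap('side','s12.png'); cv2.imwrite('pics/s12z.png',cv2.resize(c['image'][140:240,220:330,::-1],None,fx=6,fy=6,interpolation=cv2.INTER_CUBIC))
E
```

```text
t 12.85 a 0.0972 lat -0.0003 z 0.2353 F [ 1.31  0.34 -0.52] Falong 1.34
```

View pics/s12z.png

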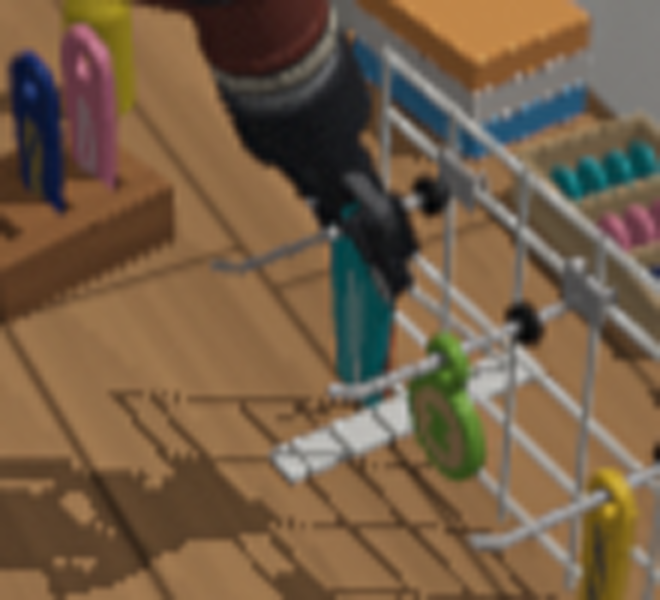

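Call:
{"op": "arm_command", "data": {"offset": [[0.35,0,0.95],[0.35,0,0.95],[0,0,0]], "delta_rot": [[0,0,0],[0,0,0],[0,0,0]]}}

```text
t: 13.2
tool_pos: [0.5171, -0.0326, 0.3667]
eef_rot: [[0.343, -0.091, 0.935], [0.031, 0.996, 0.085], [-0.939, 0.0, 0.345]]
contact_force: [0.2, 1.0, -0.2]
opening: 0.0549
```

Call:
{"op": "arm_command", "data": {"offset": [[0.35,0,0.95],[0.35,0,0.95],[0,0,0]], "delta_rot": [[0,0,0],[0,0,0],[0,0,0]]}}

```text
t: 13.5
tool_pos: [0.5191, -0.0324, 0.3667]
eef_rot: [[0.343, -0.091, 0.935], [0.031, 0.996, 0.085], [-0.939, 0.0, 0.345]]
contact_force: [-0.2, 0.2, -0.4]
opening: 0.0554
```

Call:
{"op": "arm_command", "data": {"offset": [[0.35,0,0.95],[0.35,0,0.95],[0,0,0]], "delta_rot": [[0,0,0],[0,0,0],[0,0,0]]}}

```text
t: 13.8
tool_pos: [0.5211, -0.0322, 0.3667]
eef_rot: [[0.343, -0.091, 0.935], [0.031, 0.996, 0.085], [-0.939, 0.0, 0.345]]
contact_force: [0.1, 0.1, -0.2]
opening: 0.0553
```

Call:
{"op": "arm_command", "data": {"offset": [[0.35,0,0.95],[0.35,0,0.95],[0,0,0]], "delta_rot": [[0,0,0],[0,0,0],[0,0,0]]}}

```text
t: 14.1
tool_pos: [0.5231, -0.032, 0.3667]
eef_rot: [[0.343, -0.091, 0.935], [0.031, 0.996, 0.085], [-0.939, 0.0, 0.345]]
contact_force: [-0.5, -0.5, -1.1]
opening: 0.0552
```

Call:
{"op": "arm_command", "data": {"offset": [[0.35,0,0.95],[0.35,0,0.95],[0,0,0]], "delta_rot": [[0,0,0],[0,0,0],[0,0,0]]}}

```text
t: 14.4
tool_pos: [0.5251, -0.0319, 0.3667]
eef_rot: [[0.343, -0.091, 0.935], [0.031, 0.996, 0.085], [-0.939, 0.0, 0.345]]
contact_force: [-0.6, -0.0, -1.3]
opening: 0.055
```

Call:
{"op": "arm_command", "data": {"offset": [[0.35,0,0.95],[0.35,0,0.95],[0,0,0]], "delta_rot": [[0,0,0],[0,0,0],[0,0,0]]}}

```text
t: 14.7
tool_pos: [0.5272, -0.0317, 0.3667]
eef_rot: [[0.343, -0.091, 0.935], [0.031, 0.996, 0.085], [-0.939, 0.0, 0.345]]
contact_force: [-0.6, -0.5, 0.3]
opening: 0.055
```

```bash
python3 chk.py; python3 - <<'E'
from h import *
c=cap('side','s13.png'); cv2.imwrite('pics/s13z.png',cv2.resize(c['image'][140:240,220:330,::-1],None,fx=6,fy=6,interpolation=cv2.INTER_CUBIC))
E
```

```text
t 14.7 a 0.1094 lat -0.0003 z 0.2353 F [-0.62 -0.48  0.35] Falong -0.66
```

View pics/s13z.png

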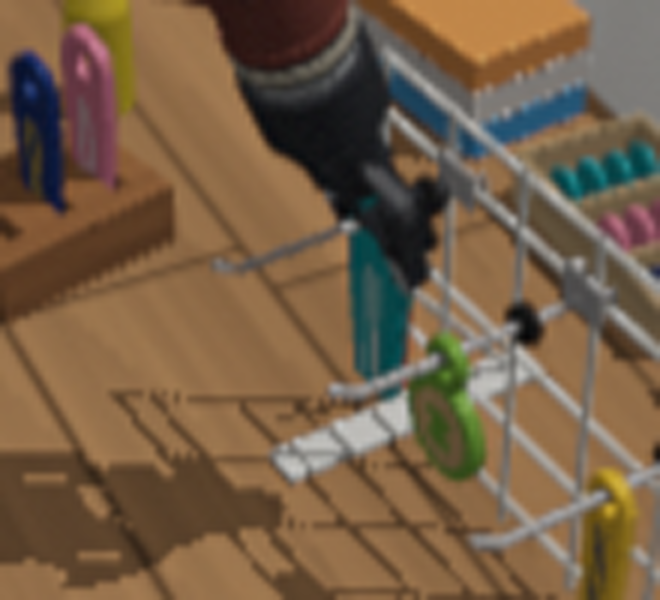

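Call:
{"op": "arm_command", "data": {"offset": [[0.35,0,0.95],[0.3,0,0.85],[0,0,0]], "delta_rot": [[0,0,0],[0,0,0],[0,0,0]]}}

```text
t: 15.05
tool_pos: [0.529, -0.0315, 0.3667]
eef_rot: [[0.343, -0.091, 0.935], [0.031, 0.996, 0.085], [-0.939, 0.0, 0.344]]
contact_force: [-0.3, -0.0, -0.9]
opening: 0.0549
```

Call:
{"op": "arm_command", "data": {"offset": [[0.35,0,0.95],[0.3,0,0.85],[0,0,0]], "delta_rot": [[0,0,0],[0,0,0],[0,0,0]]}}

```text
t: 15.35
tool_pos: [0.531, -0.0313, 0.3667]
eef_rot: [[0.343, -0.091, 0.935], [0.031, 0.996, 0.085], [-0.939, 0.0, 0.345]]
contact_force: [-0.2, -0.1, 0.3]
opening: 0.0554
```

Call:
{"op": "arm_command", "data": {"offset": [[0.35,0,0.95],[0.2,0,0.5],[0,0,0]], "delta_rot": [[0,0,0],[0,0,0],[0,0,0]]}}

```text
t: 15.65
tool_pos: [0.5325, -0.0312, 0.3667]
eef_rot: [[0.343, -0.091, 0.935], [0.031, 0.996, 0.085], [-0.939, 0.0, 0.344]]
contact_force: [-0.0, 0.1, -0.3]
opening: 0.0552
```

Call:
{"op": "arm_command", "data": {"offset": [[0.35,0,0.95],[0.2,0,0.5],[0,0,0]], "delta_rot": [[0,0,0],[0,0,0],[0,0,0]]}}

```text
t: 15.95
tool_pos: [0.534, -0.0311, 0.3666]
eef_rot: [[0.343, -0.091, 0.935], [0.031, 0.996, 0.085], [-0.939, 0.0, 0.344]]
contact_force: [-0.0, 0.6, -0.0]
opening: 0.0551
```

Call:
{"op": "arm_command", "data": {"offset": [[0.35,0,0.95],[0.2,0,0.5],[0,0,0]], "delta_rot": [[0,0,0],[0,0,0],[0,0,0]]}}

```text
t: 16.25
tool_pos: [0.5356, -0.0309, 0.3667]
eef_rot: [[0.343, -0.091, 0.935], [0.031, 0.996, 0.085], [-0.939, 0.0, 0.345]]
contact_force: [-0.0, -0.1, -0.7]
opening: 0.0551
```

Call:
{"op": "arm_command", "data": {"offset": [[0.35,0,0.95],[0.2,0,0.5],[0,0,0]], "delta_rot": [[0,0,0],[0,0,0],[0,0,0]]}}

```text
t: 16.55
tool_pos: [0.5371, -0.0308, 0.3666]
eef_rot: [[0.343, -0.091, 0.935], [0.031, 0.996, 0.085], [-0.939, 0.0, 0.345]]
contact_force: [-0.2, 0.9, -0.4]
opening: 0.0554
```

```bash
python3 chk.py; python3 - <<'E'
from h import *
c=cap('side','s14.png'); cv2.imwrite('pics/s14z.png',cv2.resize(c['image'][140:240,220:330,::-1],None,fx=6,fy=6,interpolation=cv2.INTER_CUBIC))
c=cap('wrist','w14.png')
E
```

```text
t 16.55 a 0.1194 lat -0.0004 z 0.2353 F [-0.23  0.85 -0.4 ] Falong -0.15
```

View pics/s14z.png

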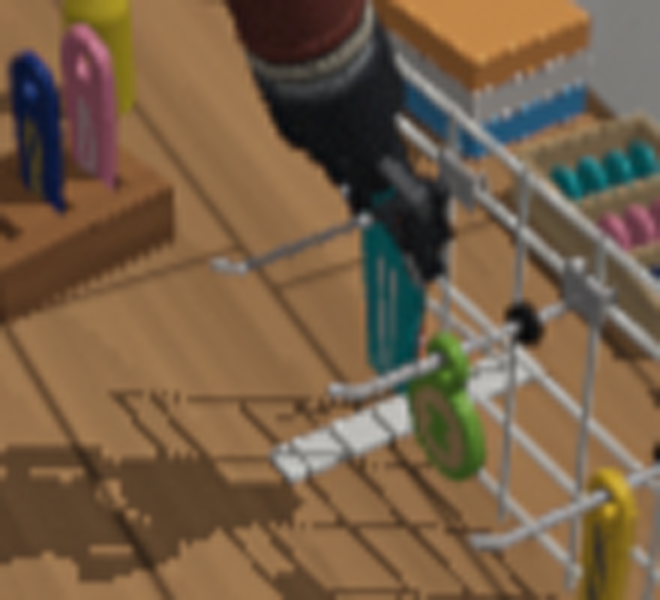

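View pics/w14.png

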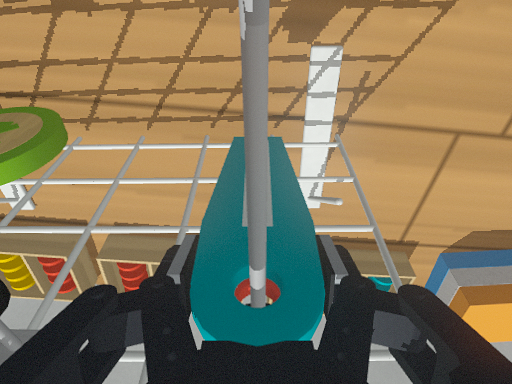

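Call:
{"op": "arm_command", "data": {"offset": [[0.35,0,0.95],[0,0,0]], "delta_rot": [[0,0,0],[0,0,0]]}}

```text
t: 16.85
tool_pos: [0.5381, -0.0307, 0.3666]
eef_rot: [[0.343, -0.091, 0.935], [0.031, 0.996, 0.085], [-0.939, 0.0, 0.345]]
contact_force: [-0.4, -0.1, -1.6]
opening: 0.0551
```

Call:
{"op": "arm_command", "data": {"offset": [[0.35,0,0.95],[0,0,0]], "delta_rot": [[0,0,0],[0,0,0]]}}

```text
t: 17.05
tool_pos: [0.5392, -0.0306, 0.3666]
eef_rot: [[0.343, -0.091, 0.935], [0.031, 0.996, 0.085], [-0.939, 0.0, 0.345]]
contact_force: [-0.1, 0.2, -0.8]
opening: 0.0551
```

Call:
{"op": "arm_command", "data": {"offset": [[0.35,0,0.95],[0,0,0]], "delta_rot": [[0,0,0],[0,0,0]]}}

```text
t: 17.25
tool_pos: [0.5401, -0.0305, 0.3666]
eef_rot: [[0.343, -0.09, 0.935], [0.031, 0.996, 0.085], [-0.939, 0.0, 0.345]]
contact_force: [-1.0, -0.4, -1.1]
opening: 0.0552
```

Call:
{"op": "arm_command", "data": {"offset": [[0.35,0,0.95],[0,0,0]], "delta_rot": [[0,0,0],[0,0,0]]}}

```text
t: 17.45
tool_pos: [0.5412, -0.0304, 0.3666]
eef_rot: [[0.343, -0.091, 0.935], [0.031, 0.996, 0.085], [-0.939, 0.0, 0.345]]
contact_force: [-0.9, 0.2, 0.6]
opening: 0.0552
```

Call:
{"op": "arm_command", "data": {"offset": [[0.35,0,0.95],[0,0,0]], "delta_rot": [[0,0,0],[0,0,0]]}}

```text
t: 17.65
tool_pos: [0.542, -0.0303, 0.3665]
eef_rot: [[0.342, -0.091, 0.935], [0.031, 0.996, 0.085], [-0.939, 0.0, 0.344]]
contact_force: [-1.6, 0.6, -1.0]
opening: 0.0554
```

Call:
{"op": "arm_command", "data": {"offset": [[0.2,0,0.5],[0,0,0]], "delta_rot": [[0,0,0],[0,0,0]]}}

```text
t: 17.85
tool_pos: [0.5424, -0.0303, 0.3665]
eef_rot: [[0.342, -0.091, 0.935], [0.031, 0.996, 0.085], [-0.939, 0.0, 0.343]]
contact_force: [-4.0, -0.5, 0.4]
opening: 0.0548
```

Contact with the stop. Another half millimetre.

Call:
{"op": "arm_command", "data": {"offset": [[0.2,0,0.5],[0,0,0]], "delta_rot": [[0,0,0],[0,0,0]]}}

```text
t: 18.05
tool_pos: [0.5427, -0.0302, 0.3665]
eef_rot: [[0.341, -0.091, 0.936], [0.031, 0.996, 0.085], [-0.939, 0.0, 0.343]]
contact_force: [-5.9, -0.9, 2.5]
opening: 0.0554
```

Call:
{"op": "arm_command", "data": {"offset": [[0.15,0,0.4],[0,0,0],[0,0,0]], "delta_rot": [[0,0,0],[0,0,0],[0,0,0]]}}

```text
t: 18.35
tool_pos: [0.543, -0.0302, 0.3664]
eef_rot: [[0.341, -0.091, 0.936], [0.031, 0.996, 0.085], [-0.94, 0.0, 0.342]]
contact_force: [-6.8, -1.7, 2.7]
opening: 0.055
```

Call:
{"op": "arm_command", "data": {"offset": [[0.07,0,0.2],[0,0,0],[0,0,0],[0,0,0],[0,0,0]], "delta_rot": [[0,0,0],[0,0,0],[0,0,0],[0,0,0],[0,0,0]]}}

```text
t: 18.85
tool_pos: [0.5431, -0.0302, 0.3665]
eef_rot: [[0.34, -0.091, 0.936], [0.031, 0.996, 0.085], [-0.94, 0.0, 0.342]]
contact_force: [-7.1, -1.7, 3.1]
opening: 0.0553
```

Call:
{"op": "arm_command", "data": {"offset": [[0,0,0],[0,0,0],[0,0,0],[0,0,0]], "delta_rot": [[0,0,0],[0,0,0],[0,0,0],[0,0,0]]}}

```text
t: 19.25
tool_pos: [0.5431, -0.0302, 0.3664]
eef_rot: [[0.34, -0.091, 0.936], [0.031, 0.996, 0.085], [-0.94, 0.0, 0.342]]
contact_force: [-7.6, -0.9, 3.3]
opening: 0.0551
```

```bash
python3 chk.py; python3 - <<'E'
from h import *
c=cap('wrist','w15.png');cv2.imwrite('pics/w15z.png',cv2.resize(c['image'][200:350,170:350,::-1],None,fx=4,fy=4,interpolation=cv2.INTER_NEAREST))
print(manip.read_state()['contact_force'])
E
```

```text
t 19.25 a 0.125 lat -0.0003 z 0.2349 F [-7.6  -0.93  3.32] Falong -7.65
[-8.07497891 -0.97245368  3.38529455]
```

View pics/w15z.png

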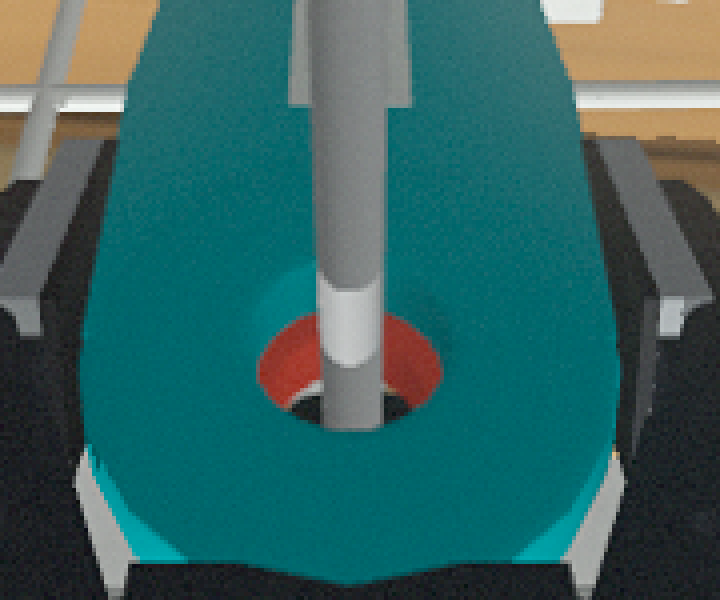

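The press stayed at 7–8 N for about 0.9 s. Through the holes, the black ring is seen right behind the red board (zoom px 310,410). I'll ease off, lower until the hole rests on the prong, then open.

Call:
{"op": "arm_command", "data": {"offset": [[-0.25,0,-0.7],[-0.25,0,-0.6],[0.5,0,-0.2],[0.5,0,-0.2],[0,0,0]], "delta_rot": [[0,0,0],[0,0,0],[0,0,0],[0,0,0],[0,0,0]]}}

```text
t: 19.8
tool_pos: [0.5423, -0.0303, 0.3654]
eef_rot: [[0.343, -0.091, 0.935], [0.031, 0.996, 0.085], [-0.939, 0.0, 0.344]]
contact_force: [-4.0, -0.8, 0.8]
opening: 0.055
```

```bash
python3 chk.py
```

```text
t 19.8 a 0.1245 lat -0.0003 z 0.234 F [-4.04 -0.79  0.78] Falong -4.09
```

Call:
{"op": "arm_command", "data": {"offset": [[-0.25,0,-0.7],[0.4,0,-0.15],[0.3,0,-0.1],[0,0,0]], "delta_rot": [[0,0,0],[0,0,0],[0,0,0],[0,0,0]]}}

```text
t: 20.2
tool_pos: [0.5418, -0.0304, 0.3652]
eef_rot: [[0.344, -0.091, 0.935], [0.031, 0.996, 0.085], [-0.939, 0.0, 0.345]]
contact_force: [-3.2, 0.1, 2.5]
opening: 0.0547
```

```bash
python3 chk.py
```

```text
t 20.2 a 0.1242 lat -0.0004 z 0.2339 F [-3.22  0.13  2.5 ] Falong -3.2
```

Call:
{"op": "arm_command", "data": {"offset": [[-0.2,0,-0.5],[-0.1,0,-0.3],[0,0,0]], "delta_rot": [[0,0,0],[0,0,0],[0,0,0]]}}

```text
t: 20.5
tool_pos: [0.5412, -0.0305, 0.3652]
eef_rot: [[0.345, -0.09, 0.934], [0.031, 0.996, 0.085], [-0.938, -0.0, 0.346]]
contact_force: [1.1, -0.4, 1.5]
opening: 0.0555
```

```bash
python3 chk.py
```

```text
t 20.5 a 0.1238 lat -0.0005 z 0.2339 F [ 1.11 -0.45  1.5 ] Falong 1.06
```

Unloaded and resting on the prong. Opening.

Call:
{"op": "arm_command", "data": {"offset": [[0,0,0],[0,0,0],[0,0,0],[0,0,0],[0,0,0]], "delta_rot": [[0,0,0],[0,0,0],[0,0,0],[0,0,0],[0,0,0]], "hand": 0.7}}

```text
t: 21.0
tool_pos: [0.5407, -0.0305, 0.3646]
eef_rot: [[0.343, -0.09, 0.935], [0.031, 0.996, 0.085], [-0.939, 0.0, 0.344]]
contact_force: [-0.9, -0.2, -0.3]
opening: 0.0721
```

```bash
python3 chk.py; python3 - <<'E'
from h import *
c=cap('wrist','w16.png')
E
```

```text
t 21.0 a 0.123 lat -0.0004 z 0.2333 F [-0.92 -0.15 -0.31] Falong -0.93
```

View pics/w16.png

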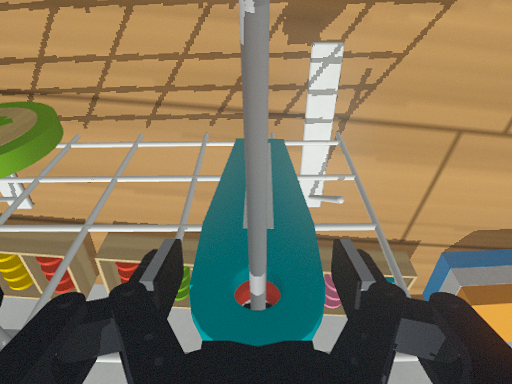

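The board hangs free, with both pads clear of its edges. Retreating along the tool axis, up and back.

Call:
{"op": "arm_command", "data": {"offset": [[-4,0,0],[-8,0,0],[-12,0,0],[-15,0,0],[-18,0,0],[-20,0,0],[-20,0,0],[-20,0,0],[-20,0,0],[-15,0,0],[-8,0,0],[0,0,0]], "delta_rot": [[0,0,0],[0,0,0],[0,0,0],[0,0,0],[0,0,0],[0,0,0],[0,0,0],[0,0,0],[0,0,0],[0,0,0],[0,0,0],[0,0,0]]}}

```text
t: 22.25
tool_pos: [0.4857, -0.0355, 0.517]
eef_rot: [[0.346, -0.09, 0.934], [0.03, 0.996, 0.085], [-0.938, -0.001, 0.348]]
contact_force: [0.8, 0.3, -0.1]
opening: 0.0728
```

```bash
python3 chk.py; python3 - <<'E'
from h import *
c=cap('wrist','w17.png');cv2.imwrite('pics/w17z.png',cv2.resize(c['image'][100:300,150:370,::-1],None,fx=3,fy=3,interpolation=cv2.INTER_NEAREST))
c=cap('side','s17.png'); cv2.imwrite('pics/s17z.png',cv2.resize(c['image'][130:240,200:330,::-1],None,fx=5.4,fy=5.4,interpolation=cv2.INTER_CUBIC))
E
```

```text
t 22.25 a 0.0682 lat -0.0005 z 0.3858 F [ 0.84  0.27 -0.12] Falong 0.87
```

View pics/w17.png

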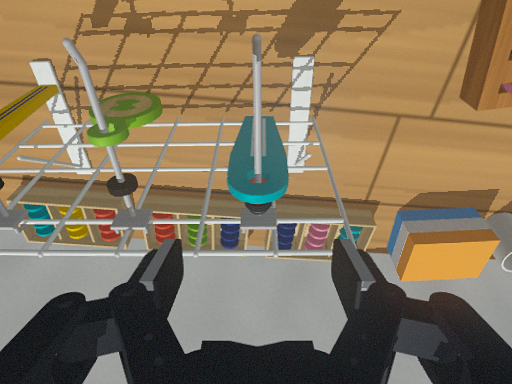

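View pics/s17z.png

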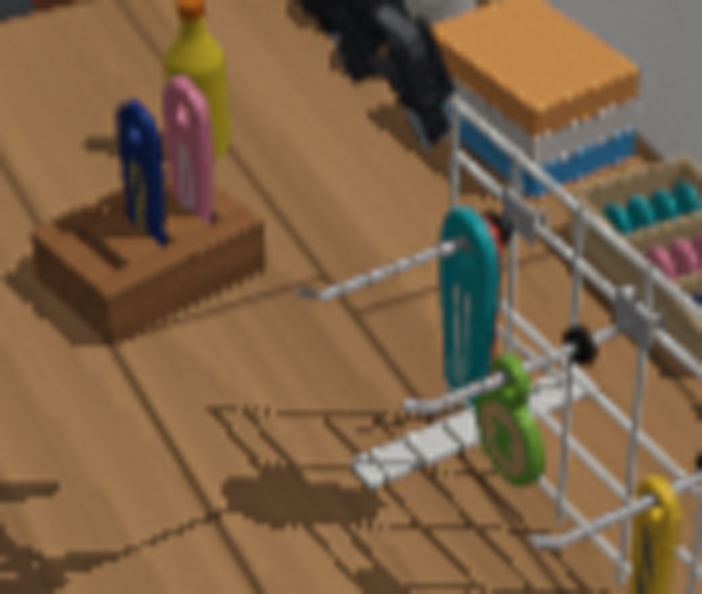

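```bash
python3 - <<'E'
from h import *
c=dict(np.load('pics/w17.npz'));P,s=pts(c)
hsv=cv2.cvtColor(c['image'],cv2.COLOR_RGB2HSV)
m=cv2.inRange(hsv,(82,90,40),(98,255,255)); m[:,:222]=0;m[:,295:]=0;m[205:]=0;m[:110]=0
q=P[(m>0)&(c['z_map']>0)];q=q[abs(q[:,0]-.59)<.04]
mu,n,f=fitp(q);n*=np.sign(n[0]);d=np.array([np.cos(.092),np.sin(.092),0])
print('n',n,'mu',mu,'face a',(mu-[.4705,-.037,0])@d,'z',q[:,2].min(),q[:,2].max())
cv2.imwrite('pics/w17y.png',cv2.resize(c['image'][140:230,200:320,::-1],None,fx=6,fy=6,interpolation=cv2.INTER_NEAREST))
print(manip.read_state()['joint_velocities'].round(3))
E
```

```text
n [ 0.99604253  0.08868557 -0.00584423] mu [ 0.58830207 -0.02667763  0.20863428] face a 0.11825220179369737 z 0.1122568040295245 0.2614225090776261
[ 0.     0.019  0.015 -0.002  0.    -0.001]
```

View pics/w17y.png

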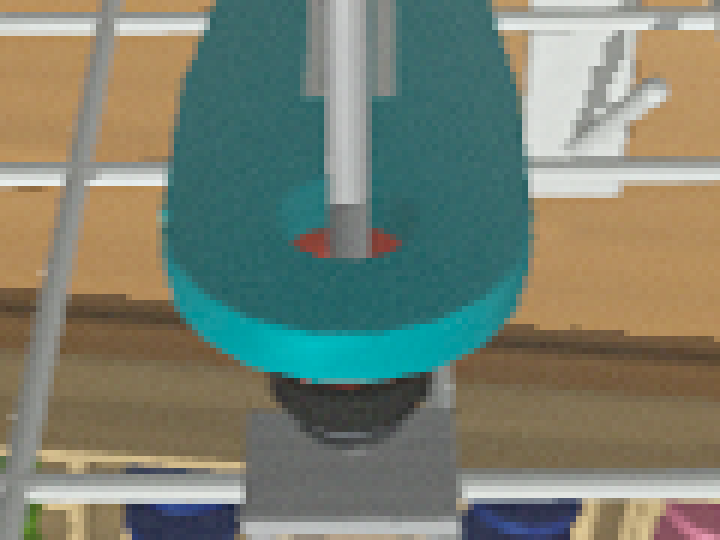

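The turquoise board hangs plumb (normal within 0.3° of level). Its face is where I let it go, and the ring is right behind the red board. Handing in.

```bash
python3 - <<'E'
from h import *
s=manip.read_state();print(s['t'],s['contact_force'])
print(manip.finish_job())
E
```

```text
22.35 [-0.29145902 -0.01164119  0.22522041]
the job is handed in; nothing more can be done
None
```

The turquoise board now hangs on the left hook in front of the red one, and I handed the job in at 22.35 s. No verdict was reported.

- **Handling:** I gripped the board by its straight edges and lifted it out of the slot. I threaded its hole over the upturned tip with no contact force beyond sensor noise, about ±1 N.
- **Press:** I slid both boards back in small steps until the stop was felt, at about 28 mm from the grid. I held 7–8 N for roughly 0.9 s; the highest reading was 8.1 N. Then I eased off, set the board on the prong, opened and backed away.
- **Last checks:** The turquoise board hangs upright, within 0.3° of vertical. Its front face is where I released it. The red board is on its hook between it and the ring, and the robot is clear with a force reading near zero. In the final pictures, the goods near the hook and in the block looked as they started; I did not take a final look at the mug, sunglasses or pricing gun.
- **Not fully confirmed:**
  - The gap between the two boards was too small and hidden to measure directly.
  - Different views gave hook directions from 0.074 to 0.115 rad; I used 0.092, and the board slid without binding.
  - An upward force of about 3 N showed during the press. I put it down to friction or to the board touching the prong.

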